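Put the four toiletries back on their own coasters

TASK

The four things on the sill stand on one another's coasters. Put each upright in the middle of the coaster that matches its shape: the square flask on the square one, the round bowl on the round one, the wooden box lengthwise along the oblong one, and the brush stand with its cross foot on the cross-shaped one; the empty slatted coaster is spare, for parking something on the way. Set things down rather than dropping them, knock nothing over, and leave the comb where it lies.

Things in the scene. Friction and masses are not known exactly. Their poses are not given: they have to be found in the camera images.
- flask: Cut-glass cologne flask. Loose, upright; origin at the centre of its underside, z up; starts on a coaster top. Square clear body 44 x 44 mm (sides along x, y), 64 mm high; thin neck; fixed smooth steel stopper, an upright cylinder 26 mm in diameter on the z axis from 78 to 110 mm above the origin. 0.24 kg. Can be lifted by the stopper, 96 mm above the origin.
- brush_stand: Chrome brush stand, empty. Loose, upright; origin at the centre of its underside, z up; starts on a coaster top. Cross foot of two bars 66 x 16 x 10 mm along x and y; thin post; smooth round head 18 mm in diameter on the z axis from 80 to 116 mm above the origin; a wire fork sticks out 35 mm to +x below the head (top at 75 mm). 0.26 kg. Can be lifted by the head, 100 mm above the origin.
- bowl: White ceramic shaving bowl, round, open, empty. Loose, upright; origin at the centre of its underside, z up; starts on a coaster top. Foot 48 mm in diameter; outside 64 mm in diameter and vertical from 30 mm up to the rim at 52 mm; wall 4 mm. 0.2 kg. Can be lifted across its outside, 36 mm above the origin.
- wood_box: Shut pale wooden pomade box (lid does not open). Loose, upright; origin at the centre of its underside, z up; starts on a coaster top. 66 mm along its x, 42 mm along its y, 46 mm high, dark line round it at 31 mm. 0.14 kg. Can be lifted across its 42 mm width (along its y), 30 mm above the origin.
- square_coaster: Square coaster, 94 x 94 mm, sides along x and y. Fixed, brown wood, 8 mm thick; origin at the centre of its underside on the sill (z = 0), top face 8 mm above it; z up.
- round_coaster: Round coaster, 100 mm in diameter. Fixed, brown wood, 8 mm thick; origin at the centre of its underside on the sill (z = 0), top face 8 mm above it; z up.
- oblong_coaster: Oblong rectangular coaster, 124 mm along its x, 74 mm along its y. Fixed, brown wood, 8 mm thick; origin at the centre of its underside on the sill (z = 0), top face 8 mm above it; z up.
- cross_coaster: Cross-shaped (plus) coaster, two arms 124 mm long and 56 mm wide along x and y, crossing at the origin. Fixed, brown wood, 8 mm thick; origin at the centre of its underside on the sill (z = 0), top face 8 mm above it; z up.
- slatted_coaster: The spare coaster, empty at the start: five slats 92 mm long (along x), 11 mm wide, every 20 mm, with gaps; 92 x 91 mm in all. Any of the four things stands steadily on it. Fixed, brown wood, 8 mm thick; origin at the centre of its underside on the sill (z = 0), top face 8 mm above it; z up.
- comb: Dark wooden comb lying flat on the right, 140 (x) x 37 (y) x 7 mm, origin under its middle; loose, leave alone. Also fixed and in nobody's way: a trimmer dock 170 mm high near x 0.67, y -0.30; a steel tumbler 95 mm high near x 0.81, y 0.02; a soap dish 31 mm high near x 0.82, y 0.32.
There are look-alikes about, which are no part of the job. Several things have the shape of the wood_box; the one meant has the colours described above.

How it is judged (in metres and radians):
At the end, for the whole second after the job is handed in: Flask, bowl, box and stand rest upright (within 0.1 rad) on the square, round, oblong and cross coaster, origins within 15 mm of its centre and 4 to 12 mm above its origin, under 0.02 m/s; the box's length within 0.26 rad of the oblong coaster's (horizontal distance between flask and square_coaster below 0.015 m and z of flask in the frame of square_coaster between 0.004 and 0.012 m and angle between each of flask, bowl, wood_box, brush_stand's own z axis and vertical below 0.1 rad and linear speed of each of flask, bowl, wood_box, brush_stand below 0.02 m/s and horizontal distance between bowl and round_coaster below 0.015 m and z of bowl in the frame of round_coaster between 0.004 and 0.012 m and horizontal distance between wood_box and oblong_coaster below 0.015 m and z of wood_box in the frame of oblong_coaster between 0.004 and 0.012 m and horizontal distance between brush_stand and cross_coaster below 0.015 m and z of brush_stand in the frame of cross_coaster between 0.004 and 0.012 m and angle between the x axis of wood_box and the x axis of oblong_coaster, either way round below 0.26 rad); the robot touches nothing.
It fails at once if one of the four things is knocked over (tilted more than 0.7 rad) (angle between any of flask, bowl, wood_box, brush_stand's own z axis and vertical above 0.7 rad).
It fails at once if one of the four things is dropped (moves faster than 0.7 m/s with no finger touching it, a free fall of about 25 mm) ((linear speed of flask above 0.7 m/s and contact force between flask and the fingers below 0.02 N) or (linear speed of bowl above 0.7 m/s and contact force between bowl and the fingers below 0.02 N) or (linear speed of wood_box above 0.7 m/s and contact force between wood_box and the fingers below 0.02 N) or (linear speed of brush_stand above 0.7 m/s and contact force between brush_stand and the fingers below 0.02 N)).
It fails at once if the comb is moved by more than 25 mm (distance of comb from where it was at the start of the episode above 0.025 m).
It also fails if it takes over 115 s, if anything falls off the work surface, if the arm or the gripper's body presses on something with over 40 N, if the wrist force passes 120 N, or if a joint passes its speed limit or range.

ROBOT

A 7-joint arm with a two-finger parallel gripper is mounted at the origin on the work surface. World frame = base frame: x ahead of the robot, y to its left, z up, the work surface at z = 0. Lengths are in mm, angles in degrees, forces in N, time in s.
With the tool pointing down it reaches from about 400 to 850 mm from the base axis. Payload 6.9 kg.
Tool frame: the origin (TCP) lies at the very end of the fingers, on their centre line; the grasp point (between the pads) lies 19 mm behind it; z points along the fingers, y is the direction in which the jaws open and shut (so a half turn about z gives the same grasp; the last joint's range is limited). The gripper opens to 85 mm and grips with 20 to 120 N. Pads are 22 mm wide; open, the fingers measure 114 mm over their backs; the gripper's body (76 mm by 85 mm) begins 54 mm behind the grasp point. The pads swing forward as they close: fully open they stand 13 mm farther back than shut.
Start: joints at [-60.418, 29.078, -13.613, 85.955, 7.202, 65.827, -8.869], TCP at [249.606, 572.982, 231.275] pointing down, gripper open.
Joint ranges: [-176.47, 176.47], [-13.61, 117.27], [-81.72, 77.17], [0.22, 143.17], [-87.28, 267.28], [10, 112.55], [-165.47, 165.47]. Speed limits (degrees/s): [136.94, 136.94, 180, 180, 180, 180, 180].

INTERFACE

Orientations are given as a 3x3 rotation matrix whose columns are the frame's x, y, z axes.
In Python, from workcell import telemetry, optics, r gives the robot as it stands.
- The arm moves only by the tool move_arm, never from a script. Its argument "moves" is a list of rows, each an object with "slide": the shift along the tool's x, y, z in mm, a list of three; "delta_rot": the turn, a rotation vector about the tool's x, y, z in rad, a list of three. In form: [{"slide": [tx, ty, tz], "delta_rot": [rx, ry, rz]}, ...]. A call has 1 to 5 rows; each row is the pose to reach, as a shift and turn from the pose commanded when the call began, along the tool's axes at that moment; what a row does not reach only later rows make up. A row lasts 1/10 s, in which the tool goes at most 50 mm and 8.59 degrees, less where a joint would pass 70% of its speed; a pose out of reach is approached as far as the arm can. A call with a gripper value outside its range is refused whole. "fingers" is the opening in per cent of the stroke, from 0 (shut) to 100 (fully open), set as the call begins (left out, the last holds). The fingers move at their own pace and stop on an object; "newtons" is the grip in N (left out, the last holds). Time passes only in rows, so rows that repeat a pose let the fingers close. It gives the time, the measured TCP pose, the force and the opening at its end, in the units of the state.
- telemetry.sense(): the state, without advancing time (a new reading comes with each control period).
- optics.read_camera(name): name is "scene" or "top" or "wrist"; returns a dict with "image" (384x512x3 uint8, red, green, blue), "depth" (384x512 float32, mm along the optical axis (not along the pixel's ray), 0 where there is no reading), "vertical_fov" (degrees; the focal length in pixels is half the picture's height over the tangent of half this angle, whatever the lens; pixels are square), "cx", "cy" (the principal point, pixels), "rvec" (rotation vector, rad) and "tvec" (3), from world to camera coordinates, as OpenCV has them; the wrist camera has in their place "T_tool_cam" (4x4, takes a point from camera to tool coordinates, whose origin is the TCP and whose axes are the flange's). Camera axes: x right, y down, z forward; pixel columns grow to the right and rows downward; lengths in mm; the calibration is good to about 2 mm. The wrist camera is an equidistant fisheye: a pixel r from the principal point sees the ray r / f radians off the axis. A picture is of the moment at which its call begins: read the wrist's pose just before it.
- r.close_job(): hands the job in, once; it reports no verdict.
The state is a dict: "clock": time; "joint_pos": joint angles; "qd": joint speeds; "effort": joint torques, N m; "position": TCP position; "tcp_rot": TCP orientation; "ft_force": force on the tool from outside, world axes, zero at the start; "ft_torque": the same for the moment, N m; "gripper_width": finger opening in mm.
Only numpy, scipy, OpenCV 4.12 (cv2) and the standard library are available. Lean on these libraries where they do the work, as an engineer would, in place of code of your own. Each camera call takes 0.05 s, during which the arm holds its last target.

## Working session

There is one attempt and no reset: what is moved stays moved. The work goes in short steps, Python scripts to look and compute and a tool call to move; the robot and the scene stay as the last step left them, time stands still between calls to the robot, and variables do not carry over. Pictures are saved under pics/ and viewed, and the job is handed in when it is done.

Besides the shell and the picture viewer there is one more tool, called after "Request:" as name(argument=value, ...), one argument or row to a line, values as JSON. move_arm: Moves the arm, as the interface text tells. Its arguments: {"type":"object","properties":{"moves":{"type":"array"},"fingers":{"type":"number"},"newtons":{"type":"number"}},"required":["moves"]}

```bash
ls; mkdir -p pics; python3 - <<'E'
from workcell import telemetry, optics, r
import cv2, numpy as np
s=telemetry.sense(); print(s)
for n in ["scene","top","wrist"]:
    c=optics.read_camera(n)
    print(n,{k:v for k,v in c.items() if k not in("image","depth")})
    cv2.imwrite(f"pics/{n}0.png",c["image"][...,::-1]); np.savez(f"{n}0.npz",**c)
E
```

```text
pics
{'clock': 0.0, 'joint_pos': array([-60.41758119,  29.12619702, -13.61034531,  86.0071742 ,
         7.20364482,  65.82844352,  -8.86729357]), 'qd': array([-0.08002849,  0.03565554, -0.02587845, -0.02133343,  0.11544427,
       -0.04243483,  0.00170933]), 'effort': array([-8.76165086e-04, -6.20590138e+01, -2.18692750e+00, -2.49648070e+01,
        1.27393307e-02,  1.17750705e-02,  1.08983073e-05]), 'position': array([249.46686928, 572.51152443, 230.43250982]), 'tcp_rot': array([[-9.16829451e-01,  3.99278483e-01, -6.71269251e-04],
       [ 3.99279044e-01,  9.16827946e-01, -1.66232066e-03],
       [-4.82904636e-05, -1.79208829e-03, -9.99998393e-01]]), 'ft_force': array([-0.55762044,  0.49732583,  0.51705946]), 'ft_torque': array([0.0354774 , 0.02518079, 0.03541979]), 'gripper_width': 85.27252599760719}
scene {'vertical_fov': 56.36246443903629, 'cx': 256.39897771536425, 'cy': 200.61089999209412, 'rvec': array([ 2.10769095,  1.05988297, -0.49263812]), 'tvec': array([-316.7343096 , -193.00064955, 1217.63701957])}
top {'vertical_fov': 48.83865949085359, 'cx': 258.2088953496981, 'cy': 196.69933458545776, 'rvec': array([ 2.13049603, -2.16135872,  0.1079884 ]), 'tvec': array([  58.54166831,  483.95173241, 1050.272784  ])}
wrist {'vertical_fov': 65.70646984690485, 'cx': 258.58637382436035, 'cy': 191.95676094610613, 'T_tool_cam': array([[-2.96002687e-04, -9.48464963e-01, -3.16881880e-01,
         8.12619387e+01],
       [ 9.99999951e-01, -3.13302870e-04,  3.64212205e-06,
        -4.88960717e-01],
       [-1.02734428e-04, -3.16881863e-01,  9.48465009e-01,
        -1.42751640e+02],
       [ 0.00000000e+00,  0.00000000e+00,  0.00000000e+00,
         1.00000000e+00]])}
```

View pics/top0.png

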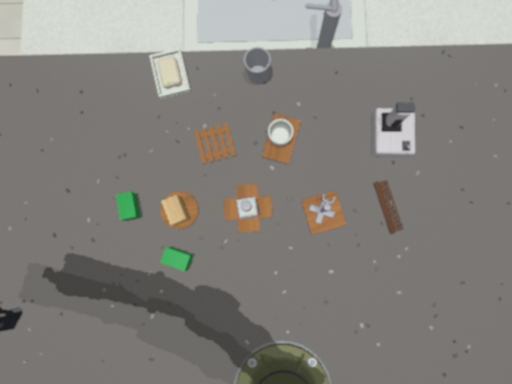

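View pics/scene0.png

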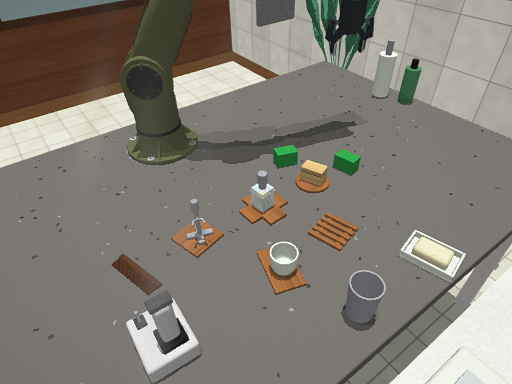

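View pics/wrist0.png

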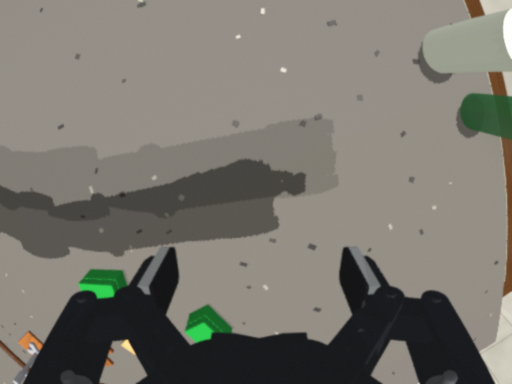

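The top view shows box-shaped candidates at (174,210) pale on the round coaster, green at (126,206), green at (176,259), and soap at (169,72). The pale one on the round coaster is mine. The flask (247,207) is on the cross, the stand (322,208) on the square, the bowl (280,132) on the oblong, and the slatted coaster (216,144) is empty.

```bash
cat > h.py <<'E'
import numpy as np, cv2
def load(n): return dict(np.load(n))
def K(c):
    f=192/np.tan(np.radians(float(c["vertical_fov"]))/2); return np.array([[f,0,float(c["cx"])],[0,f,float(c["cy"])],[0,0,1]])
def pose(c,s=None):
    # returns R,t cam->world
    if "rvec" in c:
        R=cv2.Rodrigues(c["rvec"])[0]; return R.T,-R.T@c["tvec"]
    T=c["T_tool_cam"]; return s["tcp_rot"]@T[:3,:3], s["tcp_rot"]@T[:3,3]+s["position"]
def rays(c,uv,s=None):
    uv=np.asarray(uv,float).reshape(-1,2); k=K(c); x=(uv-[k[0,2],k[1,2]])/k[0,0]
    if "rvec" in c: d=np.c_[x,np.ones(len(x))]
    else:
        r=np.linalg.norm(x,axis=1)+1e-12; d=np.c_[x*(np.sin(r)/r)[:,None],np.cos(r)]
    R,t=pose(c,s); return d@R.T,t
def plane(c,uv,z,s=None):
    d,t=rays(c,uv,s); return t+d*((z-t[2])/d[:,2])[:,None]
def depthmap(c):
    h,w=c["depth"].shape; u,v=np.meshgrid(np.arange(w),np.arange(h)); d,t=rays(c,np.c_[u.ravel(),v.ravel()])
    return (t+d*c["depth"].reshape(-1,1)).reshape(h,w,3)
E
python3 - <<'E'
from h import *
c=load("top0.npz"); print(pose(c)[1])
P=depthmap(c); print("depth table z",[P[v,u].round(1) for u,v in[(300,260),(200,180),(235,165)]])
hsv=cv2.cvtColor(c["image"],cv2.COLOR_RGB2HSV)
print(hsv[143,216],hsv[207,263],hsv[210,160],hsv[207,174],hsv[207,385])
m=cv2.inRange(hsv,(5,130,60),(20,255,220)); 
n,l,st,ce=cv2.connectedComponentsWithStats(m)
for i in range(1,n):
    if st[i,4]>40: print(i,st[i],ce[i].round(1))
im=c["image"][100:280,100:420,::-1]; cv2.imwrite("pics/crop_top.png",cv2.resize(im,None,fx=2.5,fy=2.5,interpolation=2))
cv2.imwrite("pics/mask.png",cv2.resize(m[100:280,100:420],None,fx=2.5,fy=2.5))
E
```

```text
[ 350.46582306   26.81239314 1103.25161657]
depth table z [array([322.6, -53.2,   0.7]), array([535.8, 206.2,  -0.6]), array([574.8, 113. ,  -1.5])]
[ 14 118 156] [ 14 141 164] [ 13  87 147] [ 19  91 208] [ 11 131 107]
3 [263 118  36  45 473] [280.6 147.8]
4 [196 124  39  39 500] [214.4 143.5]
5 [237 185  34  47 674] [253.5 207.9]
8 [170 193  28  35 377] [187.4 208.9]
9 [326 192  10   8  45] [330.2 195.2]
11 [303 196  42  37 613] [323.  216.2]
12 [225 200  13  19 212] [230.5 209.2]
14 [162 208   7  17  44] [164.2 216.3]
```

View pics/crop_top.png

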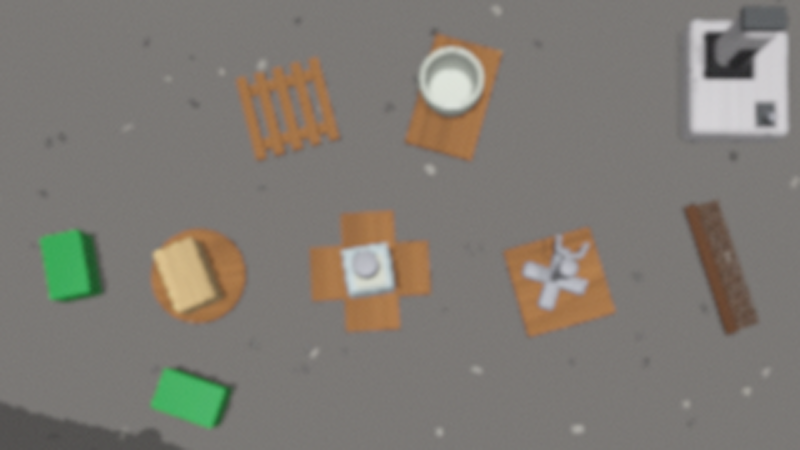

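View pics/mask.png

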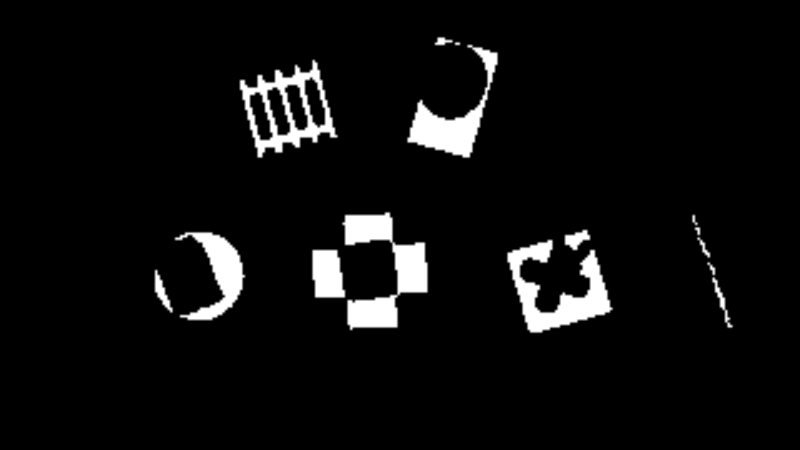

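```bash
cat > meas.py <<'E'
from h import *
def rect(P): 
    h=cv2.convexHull(P[:,:2].astype(np.float32)); (cx,cy),(w,hh),a=cv2.minAreaRect(h); return np.round([cx,cy,w,hh,a],1)
def px(m): v,u=np.nonzero(m); return np.c_[u,v]
E
python3 - <<'E'
from meas import *
c=load("top0.npz")
hsv=cv2.cvtColor(c["image"],cv2.COLOR_RGB2HSV)
m=cv2.inRange(hsv,(5,95,60),(18,255,220))
reg=dict(slat=(190,118,242,170),obl=(258,108,305,168),cross=(220,180,276,238),rnd=(155,188,202,234),sq=(298,186,350,240))
for k,(a,b,d,e) in reg.items():
    mm=np.zeros_like(m); mm[b:e,a:d]=m[b:e,a:d]; 
    n,l,st,_=cv2.connectedComponentsWithStats(mm)
    for i in range(1,n):
        if st[i,4]<6: mm[l==i]=0
    P=plane(c,px(mm),8); print(k,rect(P), 'circ',np.round(cv2.minEnclosingCircle(P[:,:2].astype(np.float32))[0],1))
# objects
def blob(mask,box,name,z):
    a,b,d,e=box; mm=np.zeros_like(mask); mm[b:e,a:d]=mask[b:e,a:d]
    n,l,st,ce=cv2.connectedComponentsWithStats(mm); i=1+np.argmax(st[1:,4]); P=plane(c,px(l==i),z)
    print(name,st[i],ce[i].round(1),rect(P),'circ',cv2.minEnclosingCircle(P[:,:2].astype(np.float32)))
box=cv2.inRange(hsv,(14,60,140),(26,140,255)); blob(box,(155,188,202,234),"box",54)
white=cv2.inRange(hsv,(0,0,135),(180,70,255)); blob(white,(260,110,305,150),"bowl",60)
P=depthmap(c)
for nm,(a,b,d,e),z0,z1 in [("box",(155,188,202,234),45,65),("bowl",(260,110,305,155),50,70),("stopper",(235,190,262,222),95,130),("flaskbody",(235,190,262,222),58,80),("head",(300,180,350,240),95,135)]:
    Q=P[b:e,a:d].reshape(-1,3); s=(Q[:,2]>z0)&(Q[:,2]<z1); Q=Q[s]; print(nm,len(Q),Q.mean(0).round(1) if len(Q) else '',rect(Q) if len(Q)>3 else '')
im=c["image"][180:242,225:350,::-1]; cv2.imwrite("pics/c2.png",cv2.resize(im,None,fx=6,fy=6,interpolation=2))
E
```

```text
slat [633.5 166.6  91.5  90.2  14.6] circ [633.8 166.6]
obl [642.7 -10.4  72.3 122.5  73.1] circ [642.9 -10.2]
cross [458.5  80.3 120.4 120.3  47.9] circ [458.6  79.8]
rnd [456.1 259.6  95.   94.5  89.2] circ [456.4 259.6]
sq [ 444.4 -115.7   92.7   93.2   14.8] circ [ 444.9 -116. ]
box [161 192  35  36 618] [173.3 209.7] [456.1 252.2  80.8  91.1  29.3] circ ((454.7926940917969, 252.87872314453125), 47.06010055541992)
bowl [267 118  27  27 574] [279.9 131.1] [648.   -6.4  65.9  67.7  88.9] circ ((649.0704956054688, -5.7021636962890625), 35.98701858520508)
box 453 [453.4 262.9  53.7] [453.9 264.   66.2  42.9  22.7]
bowl 154 [649.6  -7.7  58. ] [648.8  -7.5  62.3  62.9  75.2]
stopper 101 [454.4  78.2 116.6] [454.8  78.4  24.1  23.4  44.4]
flaskbody 229 [452.5  77.7  70.8] [455.   78.7  45.   46.1   8.6]
head 58 [ 446.9 -109.7  120.3] [ 447.5 -110.5   17.    16.3   65. ]
```

View pics/c2.png

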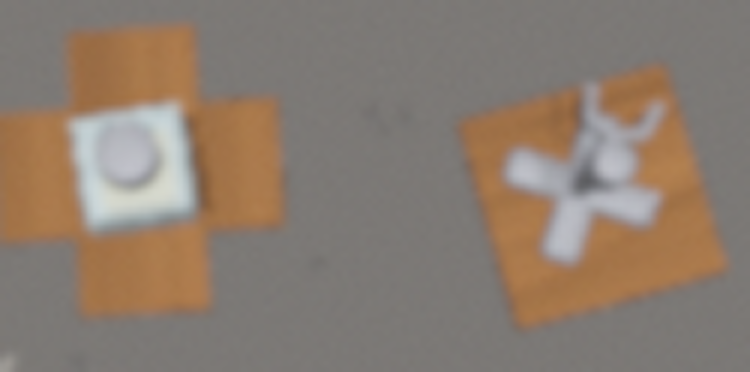

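```bash
cat > go.py <<'E'
import sys, numpy as np
from scipy.spatial.transform import Rotation as Ro
from workcell import telemetry
s=telemetry.sense(); R=s["tcp_rot"]; p=s["position"]
x,y,z=map(float,sys.argv[1:4]); yaw=float(sys.argv[4]) if len(sys.argv)>4 else np.degrees(np.arctan2(R[1,1],R[0,1]))
a=np.radians(yaw); R1=np.array([[-np.sin(a),np.cos(a),0],[np.cos(a),np.sin(a),0],[0,0,-1]])
print("t",s["clock"],"at",p.round(1),"yaw",np.degrees(np.arctan2(R[1,1],R[0,1])).round(1),"w",round(s["gripper_width"],1),"F",s["ft_force"].round(1),"j",s["joint_pos"].round(0))
print("slide",(R.T@(np.array([x,y,z])-p)).round(1),"rot",Ro.from_matrix(R.T@R1).as_rotvec().round(3))
E
python3 go.py 648.9 -7.5 170 66.5
```

```text
t 0.15 at [249.5 572.6 230.6] yaw 66.5 w 85.6 F [ 1.1  0.2 -0.7] j [-60.  29. -14.  86.   7.  66.  -9.]
slide [-597.8 -372.3   61.2] rot [-0.001  0.    -0.001]
```

Request:
move_arm(
  moves=[
    {"slide": [-200,-125,0],"delta_rot": [0,0,0]},
    {"slide": [-200,-125,0],"delta_rot": [0,0,0]},
    {"slide": [-200,-125,0],"delta_rot": [0,0,0]},
    {"slide": [-200,-125,0],"delta_rot": [0,0,0]},
    {"slide": [-200,-125,0],"delta_rot": [0,0,0]},
  ],
)

```text
clock: 0.65
position: [385.0, 375.1, 231.1]
tcp_rot: [[-0.916, 0.402, 0.0], [0.402, 0.916, -0.002], [-0.001, -0.001, -1.0]]
ft_force: [0.3, -1.1, 0.9]
gripper_width: 85.5
```

Request:
move_arm(
  moves=[
    {"slide": [-200,-125,0],"delta_rot": [0,0,0]},
    {"slide": [-200,-125,0],"delta_rot": [0,0,0]},
    {"slide": [-200,-125,0],"delta_rot": [0,0,0]},
    {"slide": [-200,-125,0],"delta_rot": [0,0,0]},
    {"slide": [-200,-125,0],"delta_rot": [0,0,0]},
  ],
)

```text
clock: 1.15
position: [518.0, 180.3, 231.1]
tcp_rot: [[-0.916, 0.402, 0.0], [0.402, 0.916, -0.001], [-0.001, -0.001, -1.0]]
ft_force: [0.4, 0.2, 0.9]
gripper_width: 85.4
```

```bash
python3 go.py 648.9 -7.5 120 66.5
```

```text
t 1.15 at [518.  180.3 231.1] yaw 66.3 w 85.4 F [0.4 0.2 0.9] j [-16.  22.  -8.  98.   4.  61.  41.]
slide [-195.2 -119.2  111.4] rot [-0.001  0.001 -0.004]
```

Request:
move_arm(
  moves=[
    {"slide": [-195,-119,60],"delta_rot": [0,0,0]},
    {"slide": [-195,-119,60],"delta_rot": [0,0,0]},
    {"slide": [-195,-119,60],"delta_rot": [0,0,0]},
    {"slide": [-195,-119,60],"delta_rot": [0,0,0]},
    {"slide": [-195,-119,110],"delta_rot": [0,0,0]},
  ],
)

```text
clock: 1.65
position: [646.7, -0.4, 139.9]
tcp_rot: [[-0.915, 0.404, 0.008], [0.404, 0.915, -0.002], [-0.009, 0.001, -1.0]]
ft_force: [1.2, 0.5, -0.0]
gripper_width: 85.3
```

Request:
move_arm(
  moves=[
    {"slide": [0,0,0],"delta_rot": [0,0,0]},
    {"slide": [0,0,0],"delta_rot": [0,0,0]},
  ],
)

```text
clock: 1.85
position: [641.5, 4.5, 135.9]
tcp_rot: [[-0.916, 0.4, -0.003], [0.4, 0.916, 0.0], [0.003, -0.001, -1.0]]
ft_force: [0.3, 1.4, 0.5]
gripper_width: 85.4
```

```bash
python3 go.py 648.9 -7.5 22 66.5;  python3 - <<'E'
from workcell import telemetry, optics
from meas import *
s=telemetry.sense(); c=optics.read_camera("wrist"); cv2.imwrite("pics/w1.png",c["image"][...,::-1])
np.savez("w1.npz",**c,**{k:s[k] for k in("tcp_rot","position")})
E
```

```text
t 1.85 at [641.5   4.5 135.9] yaw 66.4 w 85.4 F [0.3 1.4 0.5] j [ 1. 35. -6. 91.  4. 55. 60.]
slide [-12.   -7.9 113.9] rot [-0.001 -0.003 -0.002]
```

View pics/w1.png

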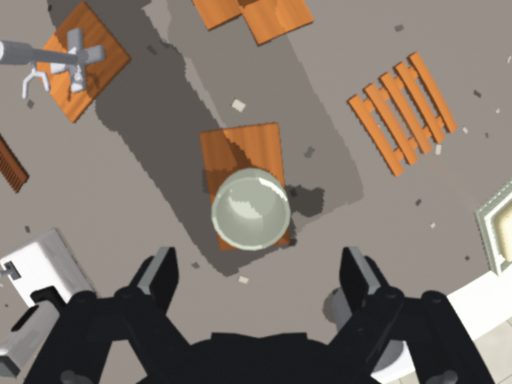

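The wrist view shows the bowl at about (251,209) between the jaws, the oblong coaster under it, and the slats at (400,113).

```bash
python3 - <<'E'
from meas import *
c=load("w1.npz"); s=c
hsv=cv2.cvtColor(c["image"],cv2.COLOR_RGB2HSV); print(hsv[180,251],hsv[210,240])
m=cv2.inRange(hsv,(20,5,140),(100,80,255)); mm=np.zeros_like(m); mm[160:252,205:295]=m[160:252,205:295]
n,l,st,ce=cv2.connectedComponentsWithStats(mm);i=1+np.argmax(st[1:,4]); print(st[i])
e=cv2.fitEllipse(cv2.findContours((l==i).astype(np.uint8),0,1)[0][0]); print(e)
P=plane(c,px(l==i),60,s); print(rect(P),cv2.minEnclosingCircle(P[:,:2].astype(np.float32)))
o=cv2.inRange(hsv,(5,130,60),(20,255,255))
for nm,(a,b,d,e) in dict(obl=(198,118,296,256),slat=(345,48,460,178)).items():
    q=np.zeros_like(o); q[b:e,a:d]=o[b:e,a:d]; q=cv2.morphologyEx(q,cv2.MORPH_OPEN,np.ones((3,3))); print(nm,rect(plane(c,px(q),8,s)))
E
```

```text
[ 39  23 178] [ 41  19 220]
[ 212  169   78   82 4932]
((250.60699462890625, 209.79396057128906), (76.81536865234375, 80.49164581298828), 7.960354804992676)
[646.5  -5.   63.8  67.   25.4] ((646.136474609375, -4.401203155517578), 35.14081573486328)
obl [643.2  -9.7  72.9 123.   73.2]
slat [633.8 166.5  92.6  92.1  14.3]
```

```bash
python3 go.py 647.7 -6.2 22 66.4
```

```text
t 1.9 at [642.1   5.9 137.4] yaw 66.5 w 85.8 F [-0.1  0.1  0.8] j [ 1. 35. -6. 90.  4. 55. 60.]
slide [-10.1  -8.9 115.4] rot [ 0.001 -0.001  0.002]
```

Request:
move_arm(
  moves=[
    {"slide": [-10,-9,30],"delta_rot": [0,0,0]},
    {"slide": [-10,-9,55],"delta_rot": [0,0,0]},
    {"slide": [-10,-9,55],"delta_rot": [0,0,0]},
  ],
)

```text
clock: 2.2
position: [646.1, -5.7, 81.1]
tcp_rot: [[-0.918, 0.398, -0.003], [0.398, 0.918, 0.001], [0.003, -0.001, -1.0]]
ft_force: [0.4, 0.3, -0.9]
gripper_width: 85.0
```

```bash
python3 go.py 647.7 -6.2 22 66.4
```

```text
t 2.2 at [646.1  -5.7  81.1] yaw 66.6 w 85.0 F [ 0.4  0.3 -0.9] j [ 2. 39. -6. 93.  5. 49. 61.]
slide [-1.8  0.2 59.1] rot [-0.001 -0.003  0.003]
```

Request:
move_arm(
  moves=[
    {"slide": [-1,0,25],"delta_rot": [0,0,0]},
    {"slide": [-1,0,45],"delta_rot": [0,0,0]},
    {"slide": [-1,0,59],"delta_rot": [0,0,0]},
    {"slide": [-1,0,59],"delta_rot": [0,0,0]},
    {"slide": [-1,0,59],"delta_rot": [0,0,0]},
  ],
)

```text
clock: 2.7
position: [649.4, -7.1, 24.8]
tcp_rot: [[-0.917, 0.399, 0.001], [0.399, 0.917, 0.0], [-0.001, 0.001, -1.0]]
ft_force: [0.8, -0.3, -0.5]
gripper_width: 85.6
```

Request:
move_arm(
  moves=[
    {"slide": [0,0,0],"delta_rot": [0,0,0]},
    {"slide": [0,0,0],"delta_rot": [0,0,0]},
    {"slide": [0,0,0],"delta_rot": [0,0,0]},
    {"slide": [0,0,0],"delta_rot": [0,0,0]},
    {"slide": [0,0,0],"delta_rot": [0,0,0]},
  ],
  fingers=50,
  newtons=40,
)

```text
clock: 3.2
position: [649.8, -7.5, 25.4]
tcp_rot: [[-0.917, 0.399, 0.003], [0.399, 0.917, 0.0], [-0.002, 0.001, -1.0]]
ft_force: [-1.4, 0.4, 6.5]
gripper_width: 63.2
```

Request:
move_arm(
  moves=[
    {"slide": [0,0,0],"delta_rot": [0,0,0]},
    {"slide": [0,0,0],"delta_rot": [0,0,0]},
    {"slide": [0,0,-10],"delta_rot": [0,0,0]},
    {"slide": [0,0,-15],"delta_rot": [0,0,0]},
  ],
)

```text
clock: 3.6
position: [649.1, -7.9, 39.8]
tcp_rot: [[-0.917, 0.399, 0.001], [0.399, 0.917, -0.0], [-0.001, 0.0, -1.0]]
ft_force: [-0.2, -0.3, -2.5]
gripper_width: 63.9
```

```bash
python3 go.py 633.7 166.6 150 66.4;  python3 - <<'E'
from workcell import telemetry, optics
from meas import *
c=optics.read_camera("wrist"); cv2.imwrite("pics/w2.png",c["image"][...,::-1])
E
```

```text
t 3.6 at [649.1  -7.9  39.8] yaw 66.5 w 63.9 F [-0.2 -0.3 -2.5] j [ 2. 42. -6. 95.  5. 44. 60.]
slide [  83.7  153.8 -110.2] rot [0.    0.001 0.001]
```

View pics/w2.png

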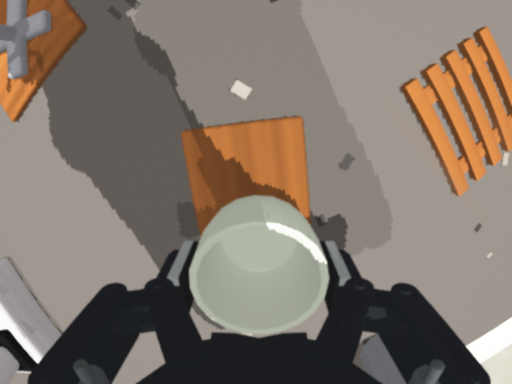

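The bowl is lifted: it sits between the pads at width 63.9 with about 2 N of weight.

Request:
move_arm(
  moves=[
    {"slide": [12,22,-30],"delta_rot": [0,0,0]},
    {"slide": [32,58,-40],"delta_rot": [0,0,0]},
    {"slide": [52,95,-40],"delta_rot": [0,0,0]},
    {"slide": [72,132,-40],"delta_rot": [0,0,0]},
    {"slide": [84,154,-40],"delta_rot": [0,0,0]},
  ],
)

```text
clock: 4.15
position: [632.3, 171.9, 78.9]
tcp_rot: [[-0.918, 0.396, 0.0], [0.396, 0.918, 0.003], [0.001, 0.002, -1.0]]
ft_force: [0.4, 0.9, -1.6]
gripper_width: 63.8
```

Request:
move_arm(
  moves=[
    {"slide": [0,0,0],"delta_rot": [0,0,0]},
    {"slide": [0,0,0],"delta_rot": [0,0,0]},
  ],
)

```text
clock: 4.35
position: [633.0, 167.4, 78.4]
tcp_rot: [[-0.917, 0.398, -0.0], [0.398, 0.917, -0.0], [-0.0, -0.001, -1.0]]
ft_force: [0.1, -1.1, -2.0]
gripper_width: 63.6
```

```bash
python3 go.py 633.7 166.6 26.5 66.4
```

```text
t 4.35 at [633.  167.4  78.4] yaw 66.5 w 63.6 F [ 0.1 -1.1 -2. ] j [-14.  40.  -5.  92.   4.  49.  46.]
slide [-1.  -0.4 51.9] rot [-0.001  0.     0.003]
```

Request:
move_arm(
  moves=[
    {"slide": [-1,0,20],"delta_rot": [0,0,0]},
    {"slide": [-1,0,40],"delta_rot": [0,0,0]},
    {"slide": [-1,0,47],"delta_rot": [0,0,0]},
    {"slide": [-1,0,51],"delta_rot": [0,0,0]},
    {"slide": [-1,0,53],"delta_rot": [0,0,0]},
  ],
)

```text
clock: 4.85
position: [634.5, 165.7, 25.6]
tcp_rot: [[-0.916, 0.4, 0.0], [0.4, 0.916, -0.0], [-0.0, -0.0, -1.0]]
ft_force: [0.0, 0.9, -1.5]
gripper_width: 63.3
```

Request:
move_arm(
  moves=[
    {"slide": [0,0,0],"delta_rot": [0,0,0]},
    {"slide": [0,0,0],"delta_rot": [0,0,0]},
  ],
)

```text
clock: 5.05
position: [634.7, 166.6, 26.2]
tcp_rot: [[-0.917, 0.399, 0.001], [0.399, 0.917, 0.0], [-0.001, 0.001, -1.0]]
ft_force: [0.1, 0.3, -2.1]
gripper_width: 63.6
```

Request:
move_arm(
  moves=[
    {"slide": [0,0,1],"delta_rot": [0,0,0]},
    {"slide": [0,0,2],"delta_rot": [0,0,0]},
    {"slide": [0,0,2],"delta_rot": [0,0,0]},
  ],
)

```text
clock: 5.35
position: [634.7, 166.7, 25.4]
tcp_rot: [[-0.917, 0.399, 0.002], [0.399, 0.917, 0.0], [-0.002, 0.001, -1.0]]
ft_force: [-2.8, -0.2, 9.4]
gripper_width: 63.6
```

In contact, so I release and go up.

Request:
move_arm(
  moves=[
    {"slide": [0,0,-1],"delta_rot": [0,0,0]},
    {"slide": [0,0,-1],"delta_rot": [0,0,0]},
    {"slide": [0,0,-1],"delta_rot": [0,0,0]},
    {"slide": [0,0,-1],"delta_rot": [0,0,0]},
  ],
  fingers=100,
)

```text
clock: 5.75
position: [634.1, 166.6, 24.3]
tcp_rot: [[-0.917, 0.399, -0.0], [0.399, 0.917, -0.0], [0.0, -0.0, -1.0]]
ft_force: [0.7, -0.3, 0.9]
gripper_width: 85.5
```

Request:
move_arm(
  moves=[
    {"slide": [0,0,-20],"delta_rot": [0,0,0]},
    {"slide": [0,0,-60],"delta_rot": [0,0,0]},
    {"slide": [0,0,-100],"delta_rot": [0,0,0]},
  ],
)

```text
clock: 6.05
position: [633.5, 166.4, 124.6]
tcp_rot: [[-0.917, 0.399, -0.002], [0.399, 0.917, -0.001], [0.002, -0.001, -1.0]]
ft_force: [0.7, 0.0, 0.5]
gripper_width: 85.6
```

```bash
python3 go.py 453.9 264 130 112.7;  python3 - <<'E'
from workcell import telemetry, optics
from meas import *
s=telemetry.sense(); c=optics.read_camera("wrist"); cv2.imwrite("pics/w3.png",c["image"][...,::-1])
E
```

```text
t 6.05 at [633.5 166.4 124.6] yaw 66.5 w 85.6 F [0.7 0.  0.5] j [-14.  37.  -5.  89.   4.  55.  46.]
slide [203.6  17.8  -5. ] rot [-0.001 -0.002 -0.807]
```

View pics/w3.png

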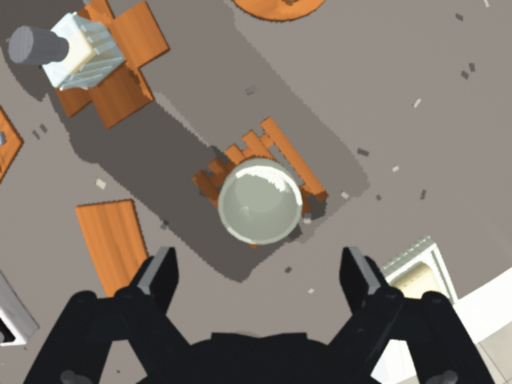

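The bowl at (260,202) stands on the slats. Next is the box.

Request:
move_arm(
  moves=[
    {"slide": [45,4,-30],"delta_rot": [0,0,-0.15]},
    {"slide": [90,8,-30],"delta_rot": [0,0,-0.3]},
    {"slide": [130,12,-30],"delta_rot": [0,0,-0.45]},
    {"slide": [165,15,-30],"delta_rot": [0,0,-0.6]},
    {"slide": [204,18,-30],"delta_rot": [0,0,-0.74]},
  ],
)

```text
clock: 6.6
position: [453.3, 265.0, 154.5]
tcp_rot: [[-0.944, -0.329, 0.001], [-0.329, 0.944, 0.0], [-0.001, -0.0, -1.0]]
ft_force: [0.3, 0.8, -0.3]
gripper_width: 85.4
```

Request:
move_arm(
  moves=[
    {"slide": [0,0,0],"delta_rot": [0,0,-0.067]},
    {"slide": [0,0,0],"delta_rot": [0,0,-0.067]},
    {"slide": [0,0,0],"delta_rot": [0,0,-0.067]},
  ],
)

```text
clock: 6.9
position: [455.0, 264.0, 154.4]
tcp_rot: [[-0.924, -0.383, 0.0], [-0.383, 0.924, -0.0], [-0.0, -0.0, -1.0]]
ft_force: [-0.6, -0.3, -1.4]
gripper_width: 85.2
```

```bash
 python3 - <<'E'
from workcell import telemetry, optics
from meas import *
s=telemetry.sense(); c=optics.read_camera("wrist"); cv2.imwrite("pics/w4.png",c["image"][...,::-1])
np.savez("w4.npz",**c,**{k:s[k] for k in("tcp_rot","position")})
E
python3 go.py 453.9 264 17 112.7
```

```text
t 6.95 at [455.2 263.9 154.3] yaw 112.5 w 85.3 F [ 0.6 -0.8 -0.3] j [-20.  25. -19. 107.  11.  49.  69.]
slide [  1.2   0.7 137.3] rot [-0.     0.    -0.004]
```

View pics/w4.png

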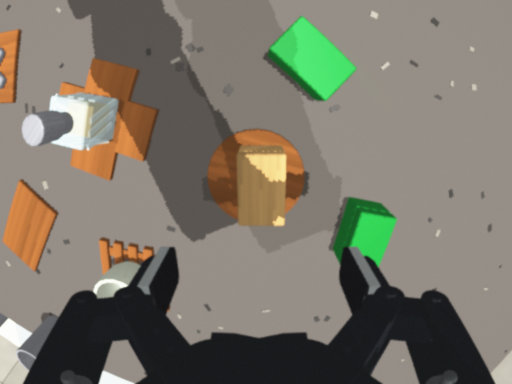

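The pale box is at (262,188), aligned with the jaws on the round coaster. The green look-alikes are at (312,60) and (365,235). I measure it, including the finger clearance to the green one.

```bash
 python3 - <<'E'
from meas import *
c=load("w4.npz"); s=c
hsv=cv2.cvtColor(c["image"],cv2.COLOR_RGB2HSV); print(hsv[200,258],hsv[165,270],hsv[150,262])
b=cv2.inRange(hsv,(15,70,90),(28,200,255)); q=np.zeros_like(b); q[150:230,225:295]=b[150:230,225:295]
n,l,st,ce=cv2.connectedComponentsWithStats(q); i=1+np.argmax(st[1:,4]); print(st[i],rect(plane(c,px(l==i),54,s)))
o=cv2.inRange(hsv,(5,130,50),(14,255,255)); q=np.zeros_like(o); q[120:235,200:310]=o[120:235,200:310]
q=cv2.morphologyEx(q,cv2.MORPH_OPEN,np.ones((3,3)))
P=plane(c,px(q),8,s); print(rect(P),cv2.minEnclosingCircle(P[:,:2].astype(np.float32)))
g=cv2.inRange(hsv,(50,150,40),(70,255,255)); q=np.zeros_like(g); q[190:275,325:400]=g[190:275,325:400]
P=plane(c,px(q),46,s); T=(P-s["position"])@s["tcp_rot"]; print("green tool y min",T[:,1].min(),"x",T[:,0].min(),T[:,0].max())
E
```

```text
[ 18 130 155] [ 23 105 246] [ 17 127 163]
[ 236  150   51   77 3704] [452.  264.6  69.2  42.4  22.6]
[452.2 258.2  89.1  97.7  30.9] ((456.23150634765625, 260.48663330078125), 49.411685943603516)
green tool y min 73.43002087697789 x -84.85017739054493 -8.163059605674318
```

Request:
move_arm(
  moves=[
    {"slide": [1,1,45],"delta_rot": [0,0,0]},
    {"slide": [1,1,85],"delta_rot": [0,0,0]},
    {"slide": [1,1,115],"delta_rot": [0,0,0]},
    {"slide": [1,1,132],"delta_rot": [0,0,0]},
    {"slide": [1,1,136],"delta_rot": [0,0,0]},
  ],
)

```text
clock: 7.45
position: [452.6, 263.8, 16.1]
tcp_rot: [[-0.924, -0.383, -0.003], [-0.383, 0.924, -0.002], [0.004, -0.001, -1.0]]
ft_force: [-0.2, 0.6, 0.3]
gripper_width: 85.4
```

Request:
move_arm(
  moves=[
    {"slide": [0,0,0],"delta_rot": [0,0,0]},
    {"slide": [0,0,0],"delta_rot": [0,0,0]},
    {"slide": [0,0,0],"delta_rot": [0,0,0]},
    {"slide": [0,0,0],"delta_rot": [0,0,0]},
    {"slide": [0,0,0],"delta_rot": [0,0,0]},
  ],
  fingers=30,
  newtons=40,
)

```text
clock: 7.95
position: [453.9, 265.5, 19.7]
tcp_rot: [[-0.923, -0.385, 0.002], [-0.385, 0.923, 0.001], [-0.002, 0.0, -1.0]]
ft_force: [-0.0, -0.9, 6.2]
gripper_width: 41.9
```

Request:
move_arm(
  moves=[
    {"slide": [0,0,0],"delta_rot": [0,0,0]},
    {"slide": [0,0,0],"delta_rot": [0,0,0]},
    {"slide": [0,0,0],"delta_rot": [0,0,0]},
  ],
)

```text
clock: 8.25
position: [453.8, 265.5, 19.7]
tcp_rot: [[-0.923, -0.386, 0.002], [-0.386, 0.923, 0.001], [-0.002, 0.0, -1.0]]
ft_force: [-0.5, -1.0, 6.4]
gripper_width: 41.2
```

Request:
move_arm(
  moves=[
    {"slide": [0,0,-20],"delta_rot": [0,0,0]},
    {"slide": [0,0,-55],"delta_rot": [0,0,0]},
    {"slide": [0,0,-90],"delta_rot": [0,0,0]},
    {"slide": [0,0,-100],"delta_rot": [0,0,0]},
  ],
)

```text
clock: 8.65
position: [454.3, 266.0, 122.0]
tcp_rot: [[-0.923, -0.386, 0.005], [-0.386, 0.923, 0.003], [-0.005, 0.001, -1.0]]
ft_force: [0.0, 1.3, -1.1]
gripper_width: 41.3
```

```bash
cd .;python3 go.py 643 -10 117 73.1
```

```text
t 8.65 at [454.3 266.  122. ] yaw 112.7 w 41.3 F [ 0.   1.3 -1.1] j [-20.  28. -19. 110.  12.  44.  67.]
slide [ -67.6 -327.4    5.1] rot [0.003 0.005 0.691]
```

Request:
move_arm(
  moves=[
    {"slide": [-4,-20,0],"delta_rot": [0,0,0.05]},
    {"slide": [-12,-58,0],"delta_rot": [0,0,0.15]},
    {"slide": [-21,-98,0],"delta_rot": [0,0,0.27]},
    {"slide": [-29,-138,0],"delta_rot": [0,0,0.39]},
    {"slide": [-37,-178,0],"delta_rot": [0,0,0.5]},
  ],
)

```text
clock: 9.15
position: [556.1, 112.3, 117.2]
tcp_rot: [[-0.994, 0.11, -0.002], [0.11, 0.994, -0.001], [0.001, -0.001, -1.0]]
ft_force: [0.5, -0.1, -2.1]
gripper_width: 41.7
```

```bash
cd .;python3 go.py 643 -10 117 73.1
```

```text
t 9.15 at [556.1 112.3 117.2] yaw 83.7 w 41.7 F [ 0.5 -0.1 -2.1] j [ -7.  31. -10. 104.   7.  47.  63.]
slide [ -99.8 -112.     0.3] rot [-0.002 -0.001  0.184]
```

Request:
move_arm(
  moves=[
    {"slide": [-27,-30,0],"delta_rot": [0,0,0.1]},
    {"slide": [-54,-60,0],"delta_rot": [0,0,0.18]},
    {"slide": [-80,-90,0],"delta_rot": [0,0,0.184]},
    {"slide": [-100,-112,0],"delta_rot": [0,0,0.184]},
    {"slide": [-100,-112,0],"delta_rot": [0,0,0.184]},
  ],
)

```text
clock: 9.65
position: [644.9, -14.2, 116.5]
tcp_rot: [[-0.956, 0.292, -0.001], [0.292, 0.956, -0.004], [-0.001, -0.004, -1.0]]
ft_force: [-0.4, -0.6, -2.2]
gripper_width: 41.8
```

```bash
cd .;python3 go.py 643 -10 21 73.1;python3 - <<'E'
from workcell import telemetry, optics
from meas import *
c=optics.read_camera("wrist"); cv2.imwrite("pics/w5.png",c["image"][...,::-1])
E
```

```text
t 9.65 at [644.9 -14.2 116.5] yaw 73.0 w 41.8 F [-0.4 -0.6 -2.2] j [ 3. 36. -7. 91.  5. 53. 67.]
slide [ 3.1  3.9 95.5] rot [-0.004  0.001 -0.002]
```

View pics/w5.png

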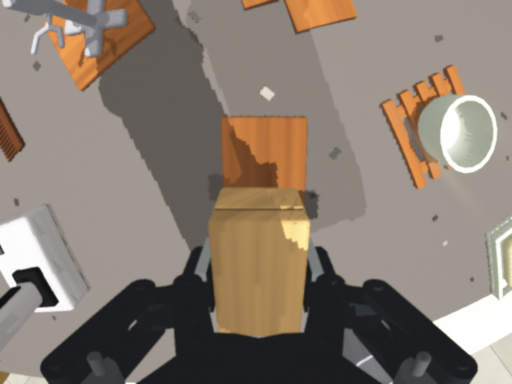

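The box hangs straight between the pads, with the oblong coaster (264,152) parallel below it. I settle, then lower.

Request:
move_arm(
  moves=[
    {"slide": [0,0,0],"delta_rot": [0,0,0]},
    {"slide": [0,0,40],"delta_rot": [0,0,0]},
    {"slide": [0,0,70],"delta_rot": [0,0,0]},
    {"slide": [0,0,70],"delta_rot": [0,0,0]},
    {"slide": [0,0,70],"delta_rot": [0,0,0]},
  ],
)

```text
clock: 10.2
position: [643.1, -5.6, 48.5]
tcp_rot: [[-0.959, 0.283, -0.001], [0.283, 0.959, 0.0], [0.001, -0.0, -1.0]]
ft_force: [0.5, -0.2, -2.4]
gripper_width: 41.7
```

```bash
cd .;python3 go.py 643 -10 21 73.1
```

```text
t 10.2 at [643.1  -5.6  48.5] yaw 73.6 w 41.7 F [ 0.5 -0.2 -2.4] j [ 2. 41. -7. 95.  6. 45. 66.]
slide [-1.2 -4.3 27.5] rot [-0.    -0.001  0.008]
```

Request:
move_arm(
  moves=[
    {"slide": [-1,-4,12],"delta_rot": [0,0,0.008]},
    {"slide": [-1,-4,21],"delta_rot": [0,0,0.008]},
    {"slide": [-1,-4,25],"delta_rot": [0,0,0.008]},
    {"slide": [-1,-4,27],"delta_rot": [0,0,0.008]},
    {"slide": [-1,-4,28],"delta_rot": [0,0,0.008]},
  ],
)

```text
clock: 10.7
position: [643.6, -10.7, 20.4]
tcp_rot: [[-0.957, 0.291, 0.0], [0.291, 0.957, 0.0], [0.0, 0.0, -1.0]]
ft_force: [-0.2, 0.2, -1.7]
gripper_width: 41.6
```

Request:
move_arm(
  moves=[
    {"slide": [0,0,0],"delta_rot": [0,0,0]},
    {"slide": [0,0,1],"delta_rot": [0,0,0]},
    {"slide": [0,0,1],"delta_rot": [0,0,0]},
  ],
)

```text
clock: 11.0
position: [643.8, -10.6, 19.8]
tcp_rot: [[-0.957, 0.291, 0.001], [0.291, 0.957, 0.0], [-0.001, 0.0, -1.0]]
ft_force: [0.2, 0.6, 0.1]
gripper_width: 41.4
```

Request:
move_arm(
  moves=[
    {"slide": [0,0,1],"delta_rot": [0,0,0]},
    {"slide": [0,0,1],"delta_rot": [0,0,0]},
  ],
)

```text
clock: 11.2
position: [643.8, -10.7, 19.7]
tcp_rot: [[-0.957, 0.291, 0.001], [0.291, 0.957, -0.0], [-0.001, 0.0, -1.0]]
ft_force: [-3.0, 0.2, 8.0]
gripper_width: 41.9
```

Request:
move_arm(
  moves=[
    {"slide": [0,0,-1],"delta_rot": [0,0,0]},
    {"slide": [0,0,-1],"delta_rot": [0,0,0]},
    {"slide": [0,0,-1],"delta_rot": [0,0,0]},
    {"slide": [0,0,-1],"delta_rot": [0,0,0]},
    {"slide": [0,0,-1],"delta_rot": [0,0,0]},
  ],
  fingers=100,
)

```text
clock: 11.7
position: [643.5, -10.7, 19.3]
tcp_rot: [[-0.957, 0.292, -0.0], [0.292, 0.957, -0.0], [0.0, -0.0, -1.0]]
ft_force: [-0.3, -0.3, 0.2]
gripper_width: 85.4
```

Request:
move_arm(
  moves=[
    {"slide": [0,0,-30],"delta_rot": [0,0,0]},
    {"slide": [0,0,-75],"delta_rot": [0,0,0]},
    {"slide": [0,0,-100],"delta_rot": [0,0,0]},
    {"slide": [0,0,-100],"delta_rot": [0,0,0]},
  ],
)

```text
clock: 12.1
position: [646.0, -10.7, 123.8]
tcp_rot: [[-0.956, 0.292, 0.007], [0.292, 0.956, 0.0], [-0.007, 0.002, -1.0]]
ft_force: [-0.4, 0.5, 0.8]
gripper_width: 85.6
```

```bash
python3 - <<'E'
from workcell import telemetry, optics
from meas import *
s=telemetry.sense();c=optics.read_camera("wrist"); cv2.imwrite("pics/w6.png",c["image"][...,::-1])
np.savez("w6.npz",**c,**{k:s[k] for k in("tcp_rot","position")})
E
python3 go.py 634 166.6 120 73
```

```text
t 12.15 at [644.7 -10.7 121.4] yaw 73.0 w 85.6 F [-0.   0.6 -0.4] j [ 3. 36. -7. 91.  5. 53. 67.]
slide [ 62.  166.5   1.4] rot [0.001 0.004 0.001]
```

View pics/w6.png

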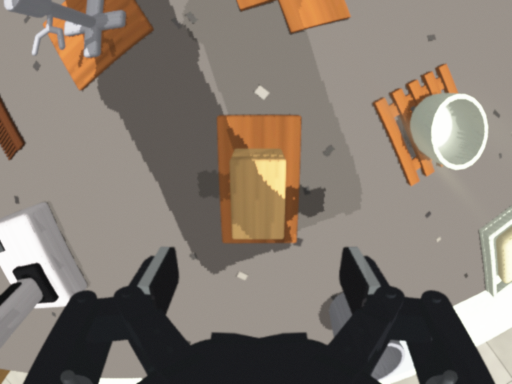

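The box is down on the oblong coaster, at (259,195); I check its centring from the top camera later. Next, the bowl at (450,130).

Request:
move_arm(
  moves=[
    {"slide": [17,46,0],"delta_rot": [0,0,0]},
    {"slide": [34,92,0],"delta_rot": [0,0,0]},
    {"slide": [50,136,0],"delta_rot": [0,0,0]},
    {"slide": [62,166,0],"delta_rot": [0,0,0]},
    {"slide": [62,166,0],"delta_rot": [0,0,0]},
  ],
)

```text
clock: 12.65
position: [630.2, 174.0, 117.7]
tcp_rot: [[-0.959, 0.283, -0.003], [0.283, 0.959, 0.004], [0.004, 0.003, -1.0]]
ft_force: [-0.8, -0.1, 0.0]
gripper_width: 85.6
```

Request:
move_arm(
  moves=[
    {"slide": [0,0,0],"delta_rot": [0,0,0]},
    {"slide": [0,0,0],"delta_rot": [0,0,0]},
  ],
)

```text
clock: 12.85
position: [632.4, 164.2, 118.4]
tcp_rot: [[-0.956, 0.293, -0.001], [0.293, 0.956, -0.002], [0.001, -0.002, -1.0]]
ft_force: [-0.7, -1.2, -0.7]
gripper_width: 85.6
```

```bash
python3 - <<'E'
from workcell import telemetry, optics
from meas import *
s=telemetry.sense();w=optics.read_camera("wrist"); cv2.imwrite("pics/w7.png",w["image"][...,::-1])
c=optics.read_camera("top"); cv2.imwrite("pics/t7.png",cv2.resize(c["image"][60:240,100:420,::-1],None,fx=2.5,fy=2.5))
P=depthmap(c)
for nm,(a,b,d,e),z0,z1 in [("box",(255,105,310,170),45,65),("bowl",(180,90,250,180),50,70)]:
    Q=P[b:e,a:d].reshape(-1,3); k=(Q[:,2]>z0)&(Q[:,2]<z1); Q=Q[k]; print(nm,len(Q),Q.mean(0).round(1) if len(Q) else '',rect(Q) if len(Q)>3 else '')
hsv=cv2.cvtColor(w["image"],cv2.COLOR_RGB2HSV); m=cv2.inRange(hsv,(20,5,140),(100,80,255)); mm=np.zeros_like(m); mm[140:260,190:320]=m[140:260,190:320]
n,l,st,ce=cv2.connectedComponentsWithStats(mm);i=1+np.argmax(st[1:,4]); print(st[i],rect(plane(w,px(l==i),60,s)))
E
python3 go.py 634 166.6 22 73
```

```text
box 428 [642.6 -12.3  53.7] [643.4 -12.3  42.3  66.1  72. ]
bowl 0  
[ 221  161   90   88 5854] [630.7 166.8  67.6  63.    5.5]
t 12.95 at [632.8 163.9 118.9] yaw 72.9 w 85.4 F [ 1.  -0.4 -0.3] j [-13.  37.  -7.  90.   5.  54.  52.]
slide [-0.4  3.1 96.9] rot [-0.001 -0.    -0.002]
```

View pics/t7.png

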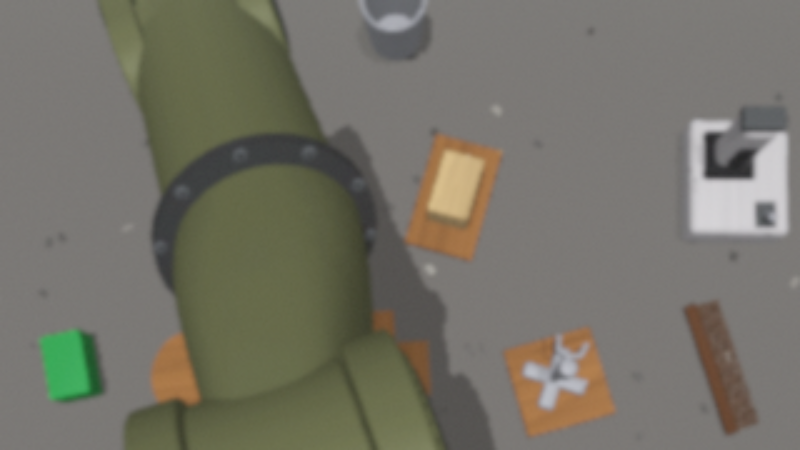

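View pics/w7.png

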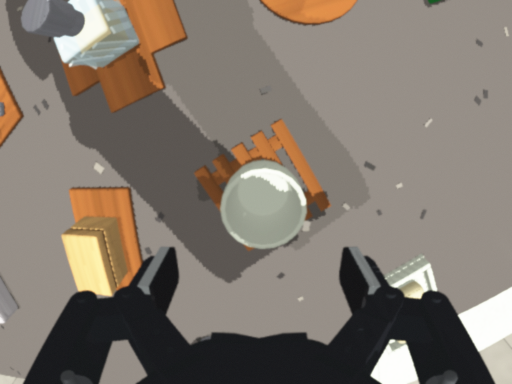

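The top view shows the box centred on the oblong coaster, about 2 mm off at 72° against 73°. Gripping the bowl.

Request:
move_arm(
  moves=[
    {"slide": [0,3,35],"delta_rot": [0,0,0]},
    {"slide": [0,3,65],"delta_rot": [0,0,0]},
    {"slide": [0,3,87],"delta_rot": [0,0,0]},
    {"slide": [0,3,96],"delta_rot": [0,0,0]},
    {"slide": [0,3,96],"delta_rot": [0,0,0]},
  ],
)

```text
clock: 13.45
position: [632.9, 167.7, 22.2]
tcp_rot: [[-0.956, 0.293, -0.002], [0.293, 0.956, -0.001], [0.002, -0.002, -1.0]]
ft_force: [0.0, -0.7, 0.4]
gripper_width: 85.6
```

Request:
move_arm(
  moves=[
    {"slide": [0,0,0],"delta_rot": [0,0,0]},
    {"slide": [0,0,0],"delta_rot": [0,0,0]},
    {"slide": [0,0,0],"delta_rot": [0,0,0]},
    {"slide": [0,0,0],"delta_rot": [0,0,0]},
    {"slide": [0,0,0],"delta_rot": [0,0,0]},
  ],
  fingers=50,
  newtons=40,
)

```text
clock: 13.95
position: [634.6, 168.8, 25.3]
tcp_rot: [[-0.956, 0.292, 0.003], [0.292, 0.956, 0.0], [-0.003, 0.001, -1.0]]
ft_force: [-0.5, -1.3, 6.4]
gripper_width: 63.9
```

Request:
move_arm(
  moves=[
    {"slide": [0,0,0],"delta_rot": [0,0,0]},
    {"slide": [0,0,0],"delta_rot": [0,0,0]},
    {"slide": [0,0,-20],"delta_rot": [0,0,0]},
    {"slide": [0,0,-55],"delta_rot": [0,0,0]},
    {"slide": [0,0,-70],"delta_rot": [0,0,0]},
  ],
)

```text
clock: 14.45
position: [634.8, 169.6, 96.7]
tcp_rot: [[-0.957, 0.292, 0.004], [0.292, 0.957, 0.001], [-0.003, 0.003, -1.0]]
ft_force: [0.7, -0.1, -1.3]
gripper_width: 63.4
```

```bash
python3 go.py 456.3 260 95 73
```

```text
t 14.45 at [634.8 169.6  96.7] yaw 73.1 w 63.4 F [ 0.7 -0.1 -1.3] j [-13.  38.  -6.  91.   5.  51.  51.]
slide [197.1  34.4   1.2] rot [0.003 0.003 0.001]
```

```bash
python3 - <<'E'
from meas import *
c=load("top0.npz"); P=depthmap(c)
for a,b,d,e in [(112,185,142,225),(155,240,195,275)]:
    Q=P[b:e,a:d].reshape(-1,3); Q=Q[Q[:,2]>35]; print(rect(Q)); a=np.radians(73); T=(Q[:,:2]-[456.3,260])@np.array([[-np.sin(a),np.cos(a)],[np.cos(a),np.sin(a)]]).T; print(T.min(0),T.max(0))
E
```

```text
[429.6 218.7 408.6  73.3  77.8]
[  -9.26854108 -253.94133621] [ 64.7174985  157.59475106]
[327.6 162.4 269.3  55.8  87.9]
[  33.03226861 -253.94133621] [141.90937461  -3.25608901]
```

Request:
move_arm(
  moves=[
    {"slide": [25,4,0],"delta_rot": [0,0,0]},
    {"slide": [65,11,0],"delta_rot": [0,0,0]},
    {"slide": [105,18,0],"delta_rot": [0,0,0]},
    {"slide": [145,25,0],"delta_rot": [0,0,0]},
    {"slide": [180,32,0],"delta_rot": [0,0,0]},
  ],
)

```text
clock: 14.95
position: [468.7, 253.1, 94.0]
tcp_rot: [[-0.957, 0.291, 0.0], [0.291, 0.957, 0.001], [0.0, 0.001, -1.0]]
ft_force: [0.8, 0.8, -2.1]
gripper_width: 64.0
```

```bash
python3 go.py 456.3 260 95 73
```

```text
t 14.95 at [468.7 253.1  94. ] yaw 73.1 w 64.0 F [ 0.8  0.8 -2.1] j [-27.  30.  -6. 110.   5.  40.  37.]
slide [13.8  3.  -1. ] rot [ 0.001 -0.     0.001]
```

```bash
python3 - <<'E'
from meas import *
c=load("top0.npz"); P=depthmap(c)
for a,b,d,e in [(112,185,142,225),(155,240,195,275)]:
    Q=P[b:e,a:d].reshape(-1,3); Q=Q[(Q[:,2]>35)&(Q[:,2]<60)]; print(rect(Q)); a=np.radians(73); T=(Q[:,:2]-[456.3,260])@np.array([[-np.sin(a),np.cos(a)],[np.cos(a),np.sin(a)]]).T; print(T.min(0),T.max(0))
E
```

```text
[467.2 387.2  67.2  44.3  13.1]
[-9.26854108 91.44832525] [ 64.7174985  157.59475106]
[330.9 260.3  66.6  42.3  69.9]
[ 97.63463545 -69.85517095] [141.90937461  -3.25608901]
```

Request:
move_arm(
  moves=[
    {"slide": [14,3,0],"delta_rot": [0,0,0]},
    {"slide": [14,3,0],"delta_rot": [0,0,0]},
    {"slide": [14,3,0],"delta_rot": [0,0,0]},
  ],
)

```text
clock: 15.25
position: [459.2, 258.9, 93.9]
tcp_rot: [[-0.957, 0.292, 0.002], [0.292, 0.957, 0.0], [-0.001, 0.001, -1.0]]
ft_force: [1.3, -0.2, -0.9]
gripper_width: 64.2
```

```bash
python3 go.py 456.3 260 26 73
```

```text
t 15.25 at [459.2 258.9  93.9] yaw 73.0 w 64.2 F [ 1.3 -0.2 -0.9] j [-28.  29.  -6. 111.   5.  40.  36.]
slide [ 3.2  0.2 67.9] rot [0.001 0.001 0.001]
```

Request:
move_arm(
  moves=[
    {"slide": [2,0,30],"delta_rot": [0,0,0]},
    {"slide": [2,0,50],"delta_rot": [0,0,0]},
    {"slide": [2,0,61],"delta_rot": [0,0,0]},
    {"slide": [2,0,65],"delta_rot": [0,0,0]},
    {"slide": [2,0,67],"delta_rot": [0,0,0]},
  ],
)

```text
clock: 15.75
position: [457.0, 259.2, 26.4]
tcp_rot: [[-0.956, 0.293, 0.0], [0.293, 0.956, -0.0], [-0.0, -0.0, -1.0]]
ft_force: [-0.5, 0.2, -1.5]
gripper_width: 63.7
```

Request:
move_arm(
  moves=[
    {"slide": [0,0,0],"delta_rot": [0,0,0]},
    {"slide": [0,0,1],"delta_rot": [0,0,0]},
    {"slide": [0,0,1],"delta_rot": [0,0,0]},
  ],
)

```text
clock: 16.05
position: [456.5, 259.8, 26.0]
tcp_rot: [[-0.957, 0.292, 0.001], [0.292, 0.957, 0.0], [-0.001, 0.001, -1.0]]
ft_force: [-0.1, 0.6, -1.9]
gripper_width: 63.9
```

Request:
move_arm(
  moves=[
    {"slide": [0,0,1],"delta_rot": [0,0,0]},
    {"slide": [0,0,2],"delta_rot": [0,0,0]},
    {"slide": [0,0,2],"delta_rot": [0,0,0]},
  ],
)

```text
clock: 16.35
position: [456.5, 259.9, 25.2]
tcp_rot: [[-0.957, 0.291, 0.002], [0.291, 0.957, 0.001], [-0.001, 0.001, -1.0]]
ft_force: [-4.1, -2.0, 16.8]
gripper_width: 63.6
```

Request:
move_arm(
  moves=[
    {"slide": [0,0,-1],"delta_rot": [0,0,0]},
    {"slide": [0,0,-1],"delta_rot": [0,0,0]},
    {"slide": [0,0,-1],"delta_rot": [0,0,0]},
    {"slide": [0,0,-1],"delta_rot": [0,0,0]},
    {"slide": [0,0,-1],"delta_rot": [0,0,0]},
  ],
  fingers=100,
)

```text
clock: 16.85
position: [456.2, 259.6, 24.3]
tcp_rot: [[-0.957, 0.292, -0.0], [0.292, 0.957, -0.0], [0.0, -0.0, -1.0]]
ft_force: [-0.1, -0.7, 0.0]
gripper_width: 85.1
```

Request:
move_arm(
  moves=[
    {"slide": [0,0,-20],"delta_rot": [0,0,0]},
    {"slide": [0,0,-60],"delta_rot": [0,0,0]},
    {"slide": [0,0,-110],"delta_rot": [0,0,0]},
    {"slide": [0,0,-160],"delta_rot": [0,0,0]},
    {"slide": [0,0,-175],"delta_rot": [0,0,0]},
  ],
)

```text
clock: 17.35
position: [458.0, 260.8, 204.5]
tcp_rot: [[-0.957, 0.292, 0.006], [0.292, 0.957, 0.004], [-0.005, 0.006, -1.0]]
ft_force: [0.4, 0.2, -0.9]
gripper_width: 85.2
```

```bash
python3 go.py 454.8 78.5 200 73
```

```text
t 17.35 at [458.  260.8 204.5] yaw 73.0 w 85.2 F [ 0.4  0.2 -0.9] j [-27.  21.  -7. 103.   3.  55.  37.]
slide [ -50.1 -175.3    3.8] rot [0.006 0.005 0.001]
```

Request:
move_arm(
  moves=[
    {"slide": [-13,-45,0],"delta_rot": [0,0,0]},
    {"slide": [-26,-90,0],"delta_rot": [0,0,0]},
    {"slide": [-40,-140,0],"delta_rot": [0,0,0]},
    {"slide": [-50,-175,0],"delta_rot": [0,0,0]},
    {"slide": [-50,-175,0],"delta_rot": [0,0,0]},
  ],
)

```text
clock: 17.85
position: [452.5, 71.6, 199.4]
tcp_rot: [[-0.954, 0.299, -0.001], [0.299, 0.954, -0.003], [-0.0, -0.003, -1.0]]
ft_force: [-0.2, 0.3, 0.1]
gripper_width: 85.4
```

Request:
move_arm(
  moves=[
    {"slide": [0,0,0],"delta_rot": [0,0,0]},
    {"slide": [0,0,0],"delta_rot": [0,0,0]},
    {"slide": [0,0,0],"delta_rot": [0,0,0]},
  ],
)

```text
clock: 18.15
position: [453.0, 79.1, 199.3]
tcp_rot: [[-0.957, 0.289, -0.0], [0.289, 0.957, 0.0], [0.0, 0.0, -1.0]]
ft_force: [-0.1, 0.3, 0.2]
gripper_width: 85.2
```

```bash
python3 - <<'E'
from workcell import telemetry, optics
from meas import *
s=telemetry.sense();w=optics.read_camera("wrist"); cv2.imwrite("pics/w8.png",w["image"][...,::-1])
np.savez("w8.npz",**w,**{k:s[k] for k in("tcp_rot","position")})
E
python3 go.py 454.8 78.5 85 73
```

```text
t 18.2 at [453.   79.  199.3] yaw 73.2 w 85.6 F [-0.2 -0.3  0.9] j [-10.  16.  -4. 113.   2.  51.  58.]
slide [ -1.9   0.  114.3] rot [ 0.    -0.     0.003]
```

View pics/w8.png

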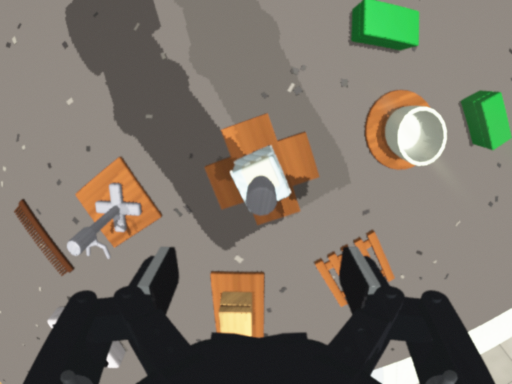

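```bash
python3 - <<'E'
from meas import *
c=load("w8.npz"); s=c
cv2.imwrite("pics/w8c.png",cv2.resize(c["image"][130:230,200:330,::-1],None,fx=6,fy=6,interpolation=2))
D=c["depth"]; print(D[185:215:5,250:275:4].round(0))
hsv=cv2.cvtColor(c["image"],cv2.COLOR_RGB2HSV)
d,t=rays(c,[[0,0]],s)
h,w=D.shape; u,v=np.meshgrid(np.arange(w),np.arange(h)); d,t=rays(c,np.c_[u.ravel(),v.ravel()],s)
k=K(c); r=np.hypot(u-k[0,2],v-k[1,2]).ravel()/k[0,0]
P=t+d*(D.ravel()/np.cos(r))[:,None]; P=P.reshape(h,w,3)
def show(n,a,b,dd,e,z0,z1):
    Q=P[b:e,a:dd].reshape(-1,3); Q=Q[(Q[:,2]>z0)&(Q[:,2]<z1)]; print(n,len(Q),rect(Q) if len(Q)>3 else'',Q.mean(0).round(1) if len(Q) else '')
show("stopper",235,165,290,225,108,126); show("body",225,140,300,210,64,78); show("head",60,225,100,260,110,132); show("bowl",380,95,450,170,54,66); show("box",210,280,265,335,48,60)
E
```

```text
[[250. 243. 236. 238. 240. 247. 283.]
 [237. 237. 236. 236. 236. 236. 246.]
 [238. 236. 237. 237. 237. 238. 238.]
 [238. 240. 240. 238. 238. 238. 239.]
 [241. 239. 240. 240. 240. 240. 240.]
 [242. 241. 242. 239. 241. 241. 360.]]
stopper 802 [454.   80.   25.   24.6  47.5] [452.8  80.5 117.1]
body 1210 [454.6  79.9  44.1  44.1   8.6] [446.8  82.5  71.6]
head 299 [ 447.4 -108.7   17.2   17.2   32.4] [ 446.4 -106.2  120.4]
bowl 789 [455.9 259.1  64.2  62.8  56.1] [455.1 258.2  58.9]
box 761 [630.7  -7.3  42.   41.6  72.3] [628.   -5.6  53.6]
```

View pics/w8c.png

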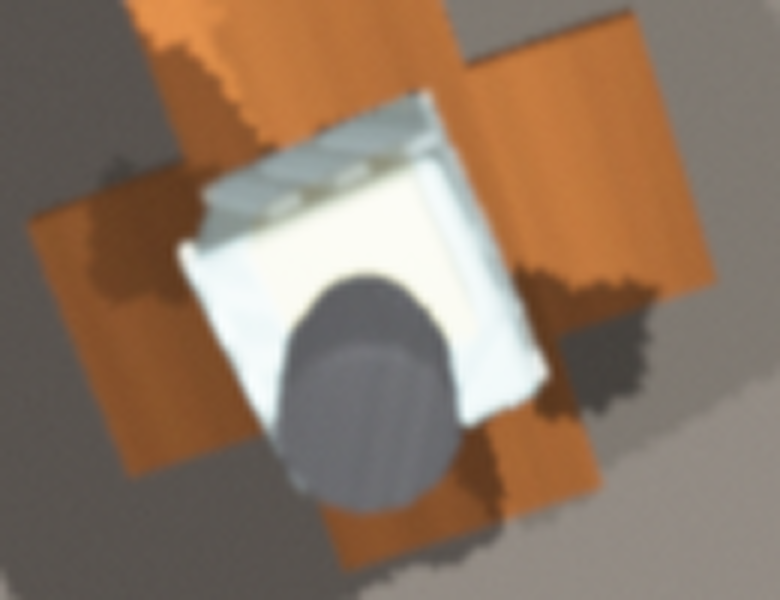

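The wrist depth puts the bowl at (455.9, 259.1), centred on the round coaster, and the stopper at (454.4, 79.3), in agreement with the top camera.

Request:
move_arm(
  moves=[
    {"slide": [-1,1,45],"delta_rot": [0,0,0]},
    {"slide": [-1,1,80],"delta_rot": [0,0,0]},
    {"slide": [-1,1,103],"delta_rot": [0,0,0]},
    {"slide": [-1,1,113],"delta_rot": [0,0,0]},
    {"slide": [-1,1,115],"delta_rot": [0,0,0]},
  ],
)

```text
clock: 18.7
position: [453.8, 78.9, 83.6]
tcp_rot: [[-0.957, 0.29, -0.002], [0.29, 0.957, -0.0], [0.002, -0.001, -1.0]]
ft_force: [-0.2, 0.2, 0.4]
gripper_width: 85.3
```

Request:
move_arm(
  moves=[
    {"slide": [0,0,0],"delta_rot": [0,0,0]},
    {"slide": [0,0,0],"delta_rot": [0,0,0]},
    {"slide": [0,0,0],"delta_rot": [0,0,0]},
    {"slide": [0,0,0],"delta_rot": [0,0,0]},
    {"slide": [0,0,0],"delta_rot": [0,0,0]},
  ],
  fingers=10,
  newtons=60,
)

```text
clock: 19.2
position: [454.8, 78.5, 85.2]
tcp_rot: [[-0.957, 0.292, 0.002], [0.292, 0.957, 0.0], [-0.001, 0.001, -1.0]]
ft_force: [0.5, 0.8, 5.7]
gripper_width: 24.6
```

Request:
move_arm(
  moves=[
    {"slide": [0,0,0],"delta_rot": [0,0,0]},
    {"slide": [0,0,0],"delta_rot": [0,0,0]},
    {"slide": [0,0,0],"delta_rot": [0,0,0]},
  ],
)

```text
clock: 19.5
position: [454.8, 78.6, 85.2]
tcp_rot: [[-0.957, 0.291, 0.002], [0.291, 0.957, 0.0], [-0.001, 0.001, -1.0]]
ft_force: [-1.3, 1.4, 6.8]
gripper_width: 24.4
```

Request:
move_arm(
  moves=[
    {"slide": [0,0,-10],"delta_rot": [0,0,0]},
    {"slide": [0,0,-30],"delta_rot": [0,0,0]},
    {"slide": [0,0,-55],"delta_rot": [0,0,0]},
    {"slide": [0,0,-65],"delta_rot": [0,0,0]},
  ],
)

```text
clock: 19.9
position: [454.8, 78.3, 151.5]
tcp_rot: [[-0.957, 0.292, 0.002], [0.292, 0.957, 0.0], [-0.002, 0.001, -1.0]]
ft_force: [0.2, 0.6, -3.9]
gripper_width: 24.8
```

```bash
python3 - <<'E'
from workcell import optics
from meas import *
w=optics.read_camera("wrist"); cv2.imwrite("pics/w9.png",w["image"][...,::-1])
E
python3 go.py 633.7 166.6 150 73
```

```text
t 19.95 at [455.3  78.4 152. ] yaw 73.0 w 24.7 F [ 1.2 -0.5 -2.5] j [-10.  20.  -4. 116.   2.  44.  58.]
slide [-144.9  136.4    2.7] rot [0.002 0.003 0.001]
```

View pics/w9.png

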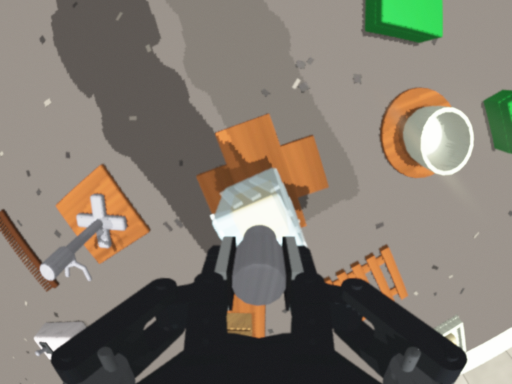

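The flask is held upright with its stopper between the pads. I carry it to the slats.

Request:
move_arm(
  moves=[
    {"slide": [-12,11,0],"delta_rot": [0,0,0]},
    {"slide": [-37,35,0],"delta_rot": [0,0,0]},
    {"slide": [-65,61,0],"delta_rot": [0,0,0]},
    {"slide": [-93,88,0],"delta_rot": [0,0,0]},
    {"slide": [-118,111,0],"delta_rot": [0,0,0]},
  ],
)

```text
clock: 20.45
position: [600.4, 150.9, 148.2]
tcp_rot: [[-0.957, 0.291, -0.001], [0.291, 0.957, -0.0], [0.001, -0.001, -1.0]]
ft_force: [0.5, -0.9, -1.8]
gripper_width: 24.6
```

```bash
python3 go.py 633.7 166.6 150 73
```

```text
t 20.45 at [600.4 150.9 148.2] yaw 73.1 w 24.6 F [ 0.5 -0.9 -1.8] j [-14.  32.  -4.  93.   3.  54.  54.]
slide [-27.3  24.7  -1.8] rot [-0.001 -0.001  0.001]
```

Request:
move_arm(
  moves=[
    {"slide": [-17,15,0],"delta_rot": [0,0,0]},
    {"slide": [-27,25,0],"delta_rot": [0,0,0]},
    {"slide": [-27,25,20],"delta_rot": [0,0,0]},
    {"slide": [-27,25,40],"delta_rot": [0,0,0]},
    {"slide": [-27,25,50],"delta_rot": [0,0,0]},
  ],
)

```text
clock: 20.95
position: [630.9, 165.6, 96.3]
tcp_rot: [[-0.957, 0.291, -0.004], [0.291, 0.957, -0.001], [0.004, -0.003, -1.0]]
ft_force: [-1.3, -0.7, -2.8]
gripper_width: 24.4
```

```bash
python3 go.py 633.7 166.6 86 73
```

```text
t 20.95 at [630.9 165.6  96.3] yaw 73.1 w 24.4 F [-1.3 -0.7 -2.8] j [-15.  38.  -4.  91.   3.  51.  54.]
slide [-2.4  1.8 10.3] rot [-0.003 -0.004  0.001]
```

Request:
move_arm(
  moves=[
    {"slide": [-2,1,4],"delta_rot": [0,0,0]},
    {"slide": [-2,1,8],"delta_rot": [0,0,0]},
    {"slide": [-2,1,10],"delta_rot": [0,0,0]},
    {"slide": [-2,1,11],"delta_rot": [0,0,0]},
  ],
)

```text
clock: 21.35
position: [635.1, 166.6, 88.9]
tcp_rot: [[-0.957, 0.292, 0.001], [0.292, 0.957, 0.0], [-0.001, 0.001, -1.0]]
ft_force: [0.1, -0.4, -2.4]
gripper_width: 24.4
```

Request:
move_arm(
  moves=[
    {"slide": [0,0,1],"delta_rot": [0,0,0]},
    {"slide": [0,0,1],"delta_rot": [0,0,0]},
  ],
)

```text
clock: 21.55
position: [634.9, 166.5, 87.8]
tcp_rot: [[-0.957, 0.292, 0.0], [0.292, 0.957, 0.0], [-0.0, 0.0, -1.0]]
ft_force: [-0.4, -0.4, -3.4]
gripper_width: 24.6
```

Request:
move_arm(
  moves=[
    {"slide": [0,0,1],"delta_rot": [0,0,0]},
    {"slide": [0,0,2],"delta_rot": [0,0,0]},
    {"slide": [0,0,3],"delta_rot": [0,0,0]},
    {"slide": [0,0,3],"delta_rot": [0,0,0]},
  ],
)

```text
clock: 21.95
position: [635.0, 166.7, 85.3]
tcp_rot: [[-0.957, 0.291, 0.001], [0.291, 0.957, 0.0], [-0.001, 0.001, -1.0]]
ft_force: [-2.3, 0.6, 4.5]
gripper_width: 24.5
```

Request:
move_arm(
  moves=[
    {"slide": [0,0,-1],"delta_rot": [0,0,0]},
    {"slide": [0,0,-1],"delta_rot": [0,0,0]},
    {"slide": [0,0,-1],"delta_rot": [0,0,0]},
    {"slide": [0,0,-1],"delta_rot": [0,0,0]},
    {"slide": [0,0,-1],"delta_rot": [0,0,0]},
  ],
  fingers=100,
)

```text
clock: 22.45
position: [634.8, 166.5, 85.3]
tcp_rot: [[-0.957, 0.292, -0.0], [0.292, 0.957, -0.0], [0.0, -0.0, -1.0]]
ft_force: [-0.0, 0.6, -0.3]
gripper_width: 85.5
```

Request:
move_arm(
  moves=[
    {"slide": [0,0,-20],"delta_rot": [0,0,0]},
    {"slide": [0,0,-60],"delta_rot": [0,0,0]},
    {"slide": [0,0,-100],"delta_rot": [0,0,0]},
    {"slide": [0,0,-115],"delta_rot": [0,0,0]},
  ],
)

```text
clock: 22.85
position: [636.4, 167.0, 204.8]
tcp_rot: [[-0.956, 0.292, 0.006], [0.292, 0.957, 0.002], [-0.005, 0.003, -1.0]]
ft_force: [-0.1, 0.3, -0.1]
gripper_width: 85.4
```

```bash
python3 go.py 447.3 -109.5 200 73
```

```text
t 22.85 at [636.4 167.  204.8] yaw 73.0 w 85.4 F [-0.1  0.3 -0.1] j [-15.  33.  -4.  83.   2.  64.  54.]
slide [ 100.3 -319.6    3.3] rot [0.003 0.005 0.001]
```

Request:
move_arm(
  moves=[
    {"slide": [14,-46,0],"delta_rot": [0,0,0]},
    {"slide": [29,-92,0],"delta_rot": [0,0,0]},
    {"slide": [44,-138,0],"delta_rot": [0,0,0]},
    {"slide": [58,-184,0],"delta_rot": [0,0,0]},
    {"slide": [72,-230,0],"delta_rot": [0,0,0]},
  ],
)

```text
clock: 23.35
position: [497.6, -33.9, 200.6]
tcp_rot: [[-0.957, 0.291, 0.0], [0.291, 0.957, -0.0], [-0.001, -0.0, -1.0]]
ft_force: [-0.1, -0.1, 0.4]
gripper_width: 85.4
```

```bash
python3 go.py 447.3 -109.5 200 73
```

```text
t 23.35 at [497.6 -33.9 200.6] yaw 73.1 w 85.4 F [-0.1 -0.1  0.4] j [  3.  19.  -3. 107.   1.  53.  73.]
slide [ 26.1 -86.9   0.6] rot [-0.     0.001  0.001]
```

Request:
move_arm(
  moves=[
    {"slide": [13,-43,0],"delta_rot": [0,0,0]},
    {"slide": [26,-87,0],"delta_rot": [0,0,0]},
    {"slide": [26,-87,0],"delta_rot": [0,0,0]},
    {"slide": [26,-87,0],"delta_rot": [0,0,0]},
    {"slide": [26,-87,0],"delta_rot": [0,0,0]},
  ],
)

```text
clock: 23.85
position: [449.4, -107.3, 200.6]
tcp_rot: [[-0.957, 0.29, 0.001], [0.29, 0.957, 0.0], [-0.001, 0.001, -1.0]]
ft_force: [-0.2, -0.6, 0.2]
gripper_width: 85.6
```

```bash
cat > wd.py <<'E'
from workcell import telemetry, optics
from meas import *
def snap(name):
    s=telemetry.sense();c=optics.read_camera("wrist"); cv2.imwrite(f"pics/{name}.png",c["image"][...,::-1])
    D=c["depth"]; h,w=D.shape; u,v=np.meshgrid(np.arange(w),np.arange(h)); d,t=rays(c,np.c_[u.ravel(),v.ravel()],s)
    k=K(c); r=np.hypot(u-k[0,2],v-k[1,2]).ravel()/k[0,0]
    P=(t+d*(D.ravel()/np.cos(r))[:,None]).reshape(h,w,3); np.save(name+".npy",P); return c,P,s
def near(P,x,y,rad,z0,z1):
    Q=P.reshape(-1,3); k=(np.hypot(Q[:,0]-x,Q[:,1]-y)<rad)&(Q[:,2]>z0)&(Q[:,2]<z1); Q=Q[k]; return len(Q),rect(Q) if len(Q)>3 else None
E
python3 - <<'E'
from wd import *
c,P,s=snap("w10"); print("head",near(P,447,-109,30,108,126)); print("foot",near(P,447,-110,45,14,22)); print("flask",near(P,634,167,40,66,78)); print("sq",near(P,444,-116,75,5,12))
E
python3 go.py 447.3 -109.5 90 73
```

```text
head (458, array([ 446.9, -109.8,   17.3,   17. ,   69.8]))
foot (1018, array([ 448.2, -110.1,   55.3,   54.9,   25.8]))
flask (514, array([634.2, 166.5,  45.8,  44.8,   8.1]))
sq (4459, array([ 444.6, -115.8,   94.6,   95.1,   14.5]))
t 23.9 at [ 449.5 -107.   200.5] yaw 73.2 w 85.4 F [-0.4 -0.1  0.4] j [ 12.  16.  -2. 112.   1.  51.  83.]
slide [  1.4  -3.1 110.5] rot [0.001 0.    0.003]
```

View pics/w10.png

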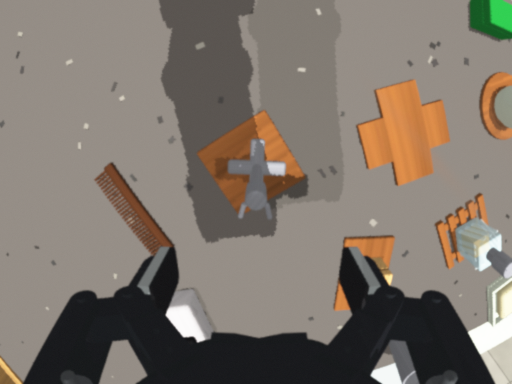

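The stand is at (256,175) with its fork perpendicular to the jaws, the flask is parked well on the slats, and the cross coaster is free. Gripping the head.

Request:
move_arm(
  moves=[
    {"slide": [2,-3,45],"delta_rot": [0,0,0]},
    {"slide": [2,-3,80],"delta_rot": [0,0,0]},
    {"slide": [2,-3,100],"delta_rot": [0,0,0]},
    {"slide": [2,-3,109],"delta_rot": [0,0,0]},
    {"slide": [2,-3,111],"delta_rot": [0,0,0]},
  ],
)

```text
clock: 24.4
position: [446.0, -109.5, 88.6]
tcp_rot: [[-0.957, 0.29, -0.002], [0.29, 0.957, 0.001], [0.002, 0.0, -1.0]]
ft_force: [1.2, 0.5, -0.1]
gripper_width: 85.3
```

Request:
move_arm(
  moves=[
    {"slide": [0,0,0],"delta_rot": [0,0,0]},
    {"slide": [0,0,0],"delta_rot": [0,0,0]},
    {"slide": [0,0,0],"delta_rot": [0,0,0]},
    {"slide": [0,0,0],"delta_rot": [0,0,0]},
    {"slide": [0,0,0],"delta_rot": [0,0,0]},
  ],
  fingers=5,
  newtons=60,
)

```text
clock: 24.9
position: [446.2, -110.4, 89.9]
tcp_rot: [[-0.957, 0.292, 0.001], [0.292, 0.957, -0.0], [-0.001, 0.0, -1.0]]
ft_force: [0.0, 0.8, 1.7]
gripper_width: 16.4
```

Request:
move_arm(
  moves=[
    {"slide": [0,0,0],"delta_rot": [0,0,0]},
    {"slide": [0,0,0],"delta_rot": [0,0,0]},
    {"slide": [0,0,0],"delta_rot": [0,0,0]},
  ],
)

```text
clock: 25.2
position: [446.3, -110.4, 89.8]
tcp_rot: [[-0.957, 0.291, 0.001], [0.291, 0.957, -0.0], [-0.001, 0.0, -1.0]]
ft_force: [0.7, 1.6, 5.2]
gripper_width: 16.6
```

Request:
move_arm(
  moves=[
    {"slide": [0,0,-10],"delta_rot": [0,0,0]},
    {"slide": [0,0,-30],"delta_rot": [0,0,0]},
    {"slide": [0,0,-50],"delta_rot": [0,0,0]},
    {"slide": [0,0,-55],"delta_rot": [0,0,0]},
  ],
)

```text
clock: 25.6
position: [446.3, -110.8, 146.2]
tcp_rot: [[-0.956, 0.292, 0.002], [0.292, 0.956, -0.001], [-0.002, -0.0, -1.0]]
ft_force: [0.1, 0.4, -2.6]
gripper_width: 16.6
```

```bash
python3 - <<'E'
from wd import *
c,P,s=snap("w11"); print("foot",near(P,447,-110,45,s["position"][2]-89.8+16-2,s["position"][2]-89.8+16+8))
E
python3 go.py 458.5 80 145 95
```

```text
foot (2193, array([ 447. , -111.3,   53.7,   56.1,   24.8]))
t 25.65 at [ 446.3 -110.7  145.9] yaw 73.0 w 16.2 F [ 0.3 -0.5 -2.8] j [ 12.  20.  -2. 117.   1.  43.  83.]
slide [ 44.  186.    0.9] rot [-0.     0.002 -0.383]
```

View pics/w11.png

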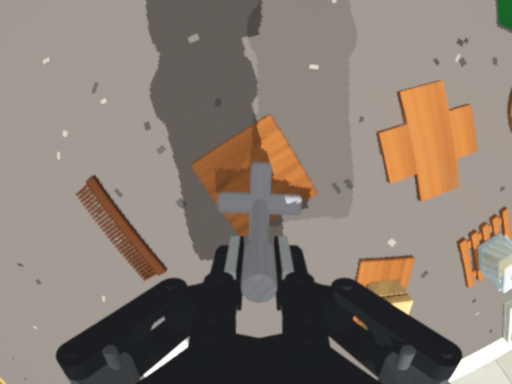

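Lifted and hanging upright. I carry it to the cross coaster.

Request:
move_arm(
  moves=[
    {"slide": [4,16,0],"delta_rot": [0,0,-0.05]},
    {"slide": [12,48,0],"delta_rot": [0,0,-0.15]},
    {"slide": [20,84,0],"delta_rot": [0,0,-0.25]},
    {"slide": [29,120,0],"delta_rot": [0,0,-0.35]},
    {"slide": [37,154,0],"delta_rot": [0,0,-0.383]},
  ],
)

```text
clock: 26.15
position: [454.2, 50.1, 143.4]
tcp_rot: [[-0.996, -0.093, -0.002], [-0.093, 0.996, 0.0], [0.002, 0.001, -1.0]]
ft_force: [1.0, -0.5, -3.2]
gripper_width: 16.6
```

```bash
python3 go.py 458.5 80 145 95
```

```text
t 26.15 at [454.2  50.1 143.4] yaw 95.3 w 16.6 F [ 1.  -0.5 -3.2] j [ -2.  20.  -9. 117.   5.  43.  81.]
slide [-7.  29.4 -1.6] rot [ 0.001 -0.002  0.006]
```

Request:
move_arm(
  moves=[
    {"slide": [-5,20,0],"delta_rot": [0,0,0]},
    {"slide": [-7,29,0],"delta_rot": [0,0,0]},
    {"slide": [-7,29,10],"delta_rot": [0,0,0]},
    {"slide": [-7,29,30],"delta_rot": [0,0,0]},
    {"slide": [-7,29,42],"delta_rot": [0,0,0]},
  ],
)

```text
clock: 26.65
position: [458.7, 75.3, 100.5]
tcp_rot: [[-0.996, -0.086, -0.002], [-0.086, 0.996, -0.001], [0.002, -0.001, -1.0]]
ft_force: [-0.4, 0.9, -2.3]
gripper_width: 16.6
```

```bash
python3 go.py 458.5 80 91 95
```

```text
t 26.65 at [458.7  75.3 100.5] yaw 94.9 w 16.6 F [-0.4  0.9 -2.3] j [ -6.  25.  -9. 119.   6.  36.  76.]
slide [-0.3  4.7  9.5] rot [-0.001 -0.002 -0.001]
```

Request:
move_arm(
  moves=[
    {"slide": [0,3,0],"delta_rot": [0,0,0]},
    {"slide": [0,4,4],"delta_rot": [0,0,0]},
    {"slide": [0,4,7],"delta_rot": [0,0,0]},
    {"slide": [0,4,9],"delta_rot": [0,0,0]},
    {"slide": [0,4,9],"delta_rot": [0,0,0]},
  ],
)

```text
clock: 27.15
position: [459.5, 81.0, 93.5]
tcp_rot: [[-0.996, -0.087, 0.0], [-0.087, 0.996, -0.0], [-0.0, -0.0, -1.0]]
ft_force: [1.1, -0.4, -2.2]
gripper_width: 16.6
```

```bash
python3 go.py 458.5 80 90 95
```

```text
t 27.15 at [459.5  81.   93.5] yaw 95.0 w 16.6 F [ 1.1 -0.4 -2.2] j [ -7.  25.  -9. 120.   6.  35.  75.]
slide [ 1.  -0.9  3.5] rot [-0.  0. -0.]
```

Request:
move_arm(
  moves=[
    {"slide": [1,-1,1.5],"delta_rot": [0,0,0]},
    {"slide": [1,-1,3],"delta_rot": [0,0,0]},
    {"slide": [1,-1,4],"delta_rot": [0,0,0]},
    {"slide": [1,-1,4.5],"delta_rot": [0,0,0]},
    {"slide": [1,-1,4.5],"delta_rot": [0,0,0]},
  ],
)

```text
clock: 27.65
position: [458.7, 80.2, 89.8]
tcp_rot: [[-0.996, -0.087, 0.001], [-0.087, 0.996, 0.0], [-0.001, -0.0, -1.0]]
ft_force: [-3.5, 0.2, 8.7]
gripper_width: 16.4
```

Request:
move_arm(
  moves=[
    {"slide": [0,0,-1],"delta_rot": [0,0,0]},
    {"slide": [0,0,-1],"delta_rot": [0,0,0]},
    {"slide": [0,0,-1],"delta_rot": [0,0,0]},
    {"slide": [0,0,-1],"delta_rot": [0,0,0]},
    {"slide": [0,0,-1],"delta_rot": [0,0,0]},
  ],
  fingers=100,
)

```text
clock: 28.15
position: [458.5, 80.1, 89.9]
tcp_rot: [[-0.996, -0.087, -0.0], [-0.087, 0.996, -0.0], [0.0, -0.0, -1.0]]
ft_force: [0.3, 0.3, 0.5]
gripper_width: 84.8
```

Request:
move_arm(
  moves=[
    {"slide": [0,0,-25],"delta_rot": [0,0,0]},
    {"slide": [0,0,-65],"delta_rot": [0,0,0]},
    {"slide": [0,0,-105],"delta_rot": [0,0,0]},
    {"slide": [0,0,-115],"delta_rot": [0,0,0]},
  ],
)

```text
clock: 28.55
position: [460.3, 80.5, 208.7]
tcp_rot: [[-0.996, -0.087, 0.006], [-0.087, 0.996, 0.001], [-0.006, 0.001, -1.0]]
ft_force: [0.7, 0.4, 0.5]
gripper_width: 85.5
```

```bash
python3 - <<'E'
from wd import *
c,P,s=snap("w12"); print("head",near(P,458,80,30,108,126)); print("foot",near(P,458,80,45,14,22));print("cross",near(P,458,80,75,5,12)); print("flask",near(P,634,167,40,66,78))
E
python3 go.py 634.3 166.5 205 73
```

```text
head (433, array([458.6,  80. ,  16.9,  17.2,  20.4]))
foot (980, array([459.8,  80.1,  54.7,  54.5,  47.4]))
cross (5499, array([459.1,  81.5, 123.7, 124.2,   2.4]))
flask (680, array([634. , 167.2,  44.5,  44. ,   8.3]))
t 28.6 at [460.3  80.4 208.3] yaw 95.0 w 85.6 F [0.2 0.  1.7] j [ -5.  16. -10. 111.   4.  53.  78.]
slide [-180.8   70.7    4.5] rot [0.002 0.006 0.384]
```

View pics/w12.png

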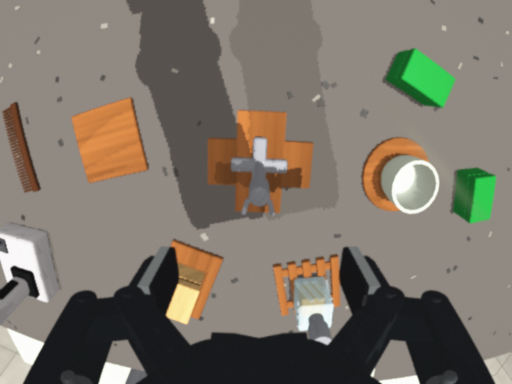

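The stand is centred and aligned on the cross (within 1.5 mm). Now the flask.

Request:
move_arm(
  moves=[
    {"slide": [-42,16,0],"delta_rot": [0,0,0.1]},
    {"slide": [-84,33,0],"delta_rot": [0,0,0.2]},
    {"slide": [-126,49,0],"delta_rot": [0,0,0.3]},
    {"slide": [-160,62,0],"delta_rot": [0,0,0.384]},
    {"slide": [-180,70,0],"delta_rot": [0,0,0.384]},
  ],
)

```text
clock: 29.1
position: [633.2, 167.1, 202.3]
tcp_rot: [[-0.956, 0.294, -0.002], [0.294, 0.956, -0.0], [0.002, -0.001, -1.0]]
ft_force: [-0.9, -0.2, -0.2]
gripper_width: 85.2
```

Request:
move_arm(
  moves=[
    {"slide": [0,0,0],"delta_rot": [0,0,0]},
    {"slide": [0,0,0],"delta_rot": [0,0,0]},
    {"slide": [0,0,0],"delta_rot": [0,0,0]},
  ],
)

```text
clock: 29.4
position: [630.7, 164.7, 204.0]
tcp_rot: [[-0.956, 0.293, -0.002], [0.293, 0.956, -0.001], [0.002, -0.001, -1.0]]
ft_force: [-0.3, -0.6, 0.4]
gripper_width: 85.5
```

```bash
python3 - <<'E'
from wd import *
c,P,s=snap("w13"); print("stopper",near(P,634,167,40,108,126)); print("flask",near(P,634,167,40,66,78))
E
python3 go.py 634.3 166.8 85 73
```

```text
stopper (773, array([633.9, 167.9,  24.7,  24.8,  23.6]))
flask (1139, array([634.4, 167.8,  43.2,  43.8,   8.1]))
t 29.45 at [630.9 164.7 204.5] yaw 73.0 w 85.5 F [1.  0.4 0.7] j [-14.  32.  -4.  84.   3.  64.  54.]
slide [ -2.7   3.1 119.5] rot [-0.001 -0.001 -0.001]
```

Request:
move_arm(
  moves=[
    {"slide": [-2,3,45],"delta_rot": [0,0,0]},
    {"slide": [-2,3,80],"delta_rot": [0,0,0]},
    {"slide": [-2,3,105],"delta_rot": [0,0,0]},
    {"slide": [-2,3,117],"delta_rot": [0,0,0]},
    {"slide": [-2,3,119],"delta_rot": [0,0,0]},
  ],
)

```text
clock: 29.95
position: [633.6, 167.2, 85.0]
tcp_rot: [[-0.956, 0.293, -0.002], [0.293, 0.956, -0.001], [0.002, -0.001, -1.0]]
ft_force: [1.0, 0.5, 0.7]
gripper_width: 85.3
```

Request:
move_arm(
  moves=[
    {"slide": [0,0,0],"delta_rot": [0,0,0]},
    {"slide": [0,0,0],"delta_rot": [0,0,0]},
    {"slide": [0,0,0],"delta_rot": [0,0,0]},
    {"slide": [0,0,0],"delta_rot": [0,0,0]},
    {"slide": [0,0,0],"delta_rot": [0,0,0]},
  ],
  fingers=10,
  newtons=60,
)

```text
clock: 30.45
position: [635.2, 168.1, 87.1]
tcp_rot: [[-0.956, 0.292, 0.002], [0.292, 0.956, 0.001], [-0.002, 0.001, -1.0]]
ft_force: [-1.0, 0.2, 5.9]
gripper_width: 24.6
```

Request:
move_arm(
  moves=[
    {"slide": [0,0,0],"delta_rot": [0,0,0]},
    {"slide": [0,0,0],"delta_rot": [0,0,0]},
    {"slide": [0,0,0],"delta_rot": [0,0,0]},
  ],
)

```text
clock: 30.75
position: [635.2, 168.0, 87.1]
tcp_rot: [[-0.956, 0.292, 0.002], [0.292, 0.956, 0.001], [-0.001, 0.001, -1.0]]
ft_force: [-0.7, -0.4, 5.5]
gripper_width: 24.8
```

Request:
move_arm(
  moves=[
    {"slide": [0,0,-10],"delta_rot": [0,0,0]},
    {"slide": [0,0,-30],"delta_rot": [0,0,0]},
    {"slide": [0,0,-60],"delta_rot": [0,0,0]},
    {"slide": [0,0,-75],"delta_rot": [0,0,0]},
  ],
)

```text
clock: 31.15
position: [635.1, 167.8, 163.4]
tcp_rot: [[-0.956, 0.293, 0.002], [0.293, 0.956, 0.0], [-0.002, 0.001, -1.0]]
ft_force: [0.7, 1.3, -2.1]
gripper_width: 24.6
```

```bash
python3 go.py 444.5 -115.7 160 79.3
```

```text
t 31.15 at [635.1 167.8 163.4] yaw 73.0 w 24.6 F [ 0.7  1.3 -2.1] j [-14.  35.  -4.  86.   3.  59.  53.]
slide [  99.3 -326.9    2.9] rot [ 0.001  0.002 -0.11 ]
```

Request:
move_arm(
  moves=[
    {"slide": [5,-17,0],"delta_rot": [0,0,-0.02]},
    {"slide": [15,-50,0],"delta_rot": [0,0,-0.04]},
    {"slide": [27,-88,0],"delta_rot": [0,0,-0.07]},
    {"slide": [39,-128,0],"delta_rot": [0,0,-0.1]},
    {"slide": [51,-168,0],"delta_rot": [0,0,-0.11]},
  ],
)

```text
clock: 31.65
position: [535.3, 20.7, 161.1]
tcp_rot: [[-0.983, 0.184, -0.001], [0.184, 0.983, -0.0], [0.0, -0.0, -1.0]]
ft_force: [0.2, -1.2, -2.7]
gripper_width: 24.2
```

```bash
python3 go.py 444.5 -115.7 160 79.3
```

```text
t 31.65 at [535.3  20.7 161.1] yaw 79.4 w 24.2 F [ 0.2 -1.2 -2.7] j [ -1.  25.  -6. 105.   3.  50.  71.]
slide [  64.1 -150.8    1.2] rot [-0.    -0.     0.001]
```

Request:
move_arm(
  moves=[
    {"slide": [16,-37,0],"delta_rot": [0,0,0]},
    {"slide": [31,-74,0],"delta_rot": [0,0,0]},
    {"slide": [46,-108,0],"delta_rot": [0,0,0]},
    {"slide": [58,-136,0],"delta_rot": [0,0,0]},
    {"slide": [64,-151,0],"delta_rot": [0,0,0]},
  ],
)

```text
clock: 32.15
position: [443.4, -117.0, 161.3]
tcp_rot: [[-0.982, 0.189, -0.001], [0.189, 0.982, -0.001], [0.001, -0.001, -1.0]]
ft_force: [0.1, 0.3, -2.1]
gripper_width: 24.2
```

Request:
move_arm(
  moves=[
    {"slide": [0,0,0],"delta_rot": [0,0,0]},
    {"slide": [0,0,20],"delta_rot": [0,0,0]},
    {"slide": [0,0,45],"delta_rot": [0,0,0]},
    {"slide": [0,0,55],"delta_rot": [0,0,0]},
    {"slide": [0,0,55],"delta_rot": [0,0,0]},
  ],
)

```text
clock: 32.65
position: [445.2, -113.6, 105.0]
tcp_rot: [[-0.983, 0.185, -0.003], [0.185, 0.983, 0.001], [0.003, 0.0, -1.0]]
ft_force: [-0.1, 1.3, -2.3]
gripper_width: 24.7
```

```bash
python3 go.py 445 -115.4 87 79.3; python3 - <<'E'
from wd import *
c,P,s=snap("w14"); z=s["position"][2]-87; print("flask",near(P,445,-115,40,66+z,78+z)); print("sq",near(P,445,-115,75,5,12))
E
```

```text
t 32.65 at [ 445.2 -113.6  105. ] yaw 79.4 w 24.7 F [-0.1  1.3 -2.3] j [ 15.  24.  -5. 120.   3.  37.  87.]
slide [-0.2 -1.8 18. ] rot [ 0.    -0.003  0.001]
flask (2607, array([ 442.6, -114.3,   40.5,   43.8,   14.2]))
sq (6191, array([ 444.3, -115.5,   93.9,   94.4,   14.6]))
```

View pics/w14.png

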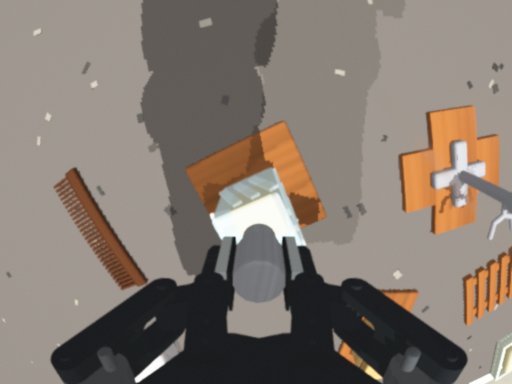

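The flask is in line with the square coaster (14.2° against 14.6°). Lowering.

Request:
move_arm(
  moves=[
    {"slide": [0,-2,7],"delta_rot": [0,0,0]},
    {"slide": [0,-2,12],"delta_rot": [0,0,0]},
    {"slide": [0,-2,14],"delta_rot": [0,0,0]},
    {"slide": [0,-2,16],"delta_rot": [0,0,0]},
    {"slide": [0,-2,16],"delta_rot": [0,0,0]},
  ],
)

```text
clock: 33.2
position: [445.3, -116.4, 89.9]
tcp_rot: [[-0.983, 0.186, -0.0], [0.186, 0.983, 0.0], [0.0, -0.0, -1.0]]
ft_force: [1.0, -0.3, -2.4]
gripper_width: 24.4
```

Request:
move_arm(
  moves=[
    {"slide": [0,0,1],"delta_rot": [0,0,0]},
    {"slide": [0,0,2],"delta_rot": [0,0,0]},
    {"slide": [0,0,2],"delta_rot": [0,0,0]},
  ],
)

```text
clock: 33.5
position: [445.3, -116.4, 87.9]
tcp_rot: [[-0.983, 0.186, -0.0], [0.186, 0.983, 0.0], [0.0, -0.0, -1.0]]
ft_force: [-0.5, -0.4, -2.8]
gripper_width: 24.6
```

Request:
move_arm(
  moves=[
    {"slide": [0,0,1],"delta_rot": [0,0,0]},
    {"slide": [0,0,1.5],"delta_rot": [0,0,0]},
    {"slide": [0,0,2],"delta_rot": [0,0,0]},
    {"slide": [0,0,2],"delta_rot": [0,0,0]},
  ],
)

```text
clock: 33.9
position: [445.6, -116.4, 86.9]
tcp_rot: [[-0.983, 0.186, 0.001], [0.186, 0.983, -0.0], [-0.001, -0.0, -1.0]]
ft_force: [-2.8, 1.1, 11.7]
gripper_width: 24.3
```

Request:
move_arm(
  moves=[
    {"slide": [0,0,-1],"delta_rot": [0,0,0]},
    {"slide": [0,0,-1],"delta_rot": [0,0,0]},
    {"slide": [0,0,-1],"delta_rot": [0,0,0]},
    {"slide": [0,0,-1],"delta_rot": [0,0,0]},
    {"slide": [0,0,-1],"delta_rot": [0,0,0]},
  ],
  fingers=100,
)

```text
clock: 34.4
position: [445.3, -116.5, 86.8]
tcp_rot: [[-0.983, 0.186, -0.0], [0.186, 0.983, 0.0], [0.0, -0.0, -1.0]]
ft_force: [-1.5, 0.4, -0.5]
gripper_width: 85.6
```

Request:
move_arm(
  moves=[
    {"slide": [0,0,-25],"delta_rot": [0,0,0]},
    {"slide": [0,0,-65],"delta_rot": [0,0,0]},
    {"slide": [0,0,-105],"delta_rot": [0,0,0]},
    {"slide": [0,0,-125],"delta_rot": [0,0,0]},
    {"slide": [0,0,-125],"delta_rot": [0,0,0]},
  ],
)

```text
clock: 34.9
position: [446.9, -116.8, 214.8]
tcp_rot: [[-0.983, 0.186, 0.006], [0.186, 0.983, -0.001], [-0.006, -0.0, -1.0]]
ft_force: [0.2, -0.8, -0.7]
gripper_width: 85.3
```

```bash
python3 - <<'E'
from wd import *
c,P,s=snap("w15"); z=0; print("flask",near(P,445,-115,40,66+z,78+z)); print("stopper",near(P,445,-115,40,108,126)); print("sq",near(P,445,-115,75,5,12)); print("head",near(P,459,80,30,108,126)); print("box",near(P,643,-11,50,48,60)); print("bowl",near(P,456,260,45,50,66))
c=optics.read_camera("scene"); cv2.imwrite("pics/s15.png",c["image"][...,::-1])
E
python3 go.py 445 -115.7 200 79.3
```

```text
flask (1080, array([ 445.4, -117. ,   43.5,   44.4,   14.6]))
stopper (712, array([ 444.4, -117. ,   24.9,   24.4,   77.6]))
sq (3504, array([ 445. , -115.5,   94.8,   95.2,   14.7]))
head (324, array([459.3,  79.1,  17.5,  17.3,  31.2]))
box (91, array([657.6, -34.9,  26.8,  12.4,   3.1]))
bowl (47, array([456.4, 229.4,  33.9,   5.6,   0.5]))
t 35.0 at [ 445.2 -116.5  211.8] yaw 79.3 w 85.8 F [ 0.3 -0.3 -0.4] j [ 16.  16.  -6. 111.   2.  53.  89.]
slide [ 0.4  0.7 11.8] rot [-0.  0. -0.]
```

View pics/s15.png

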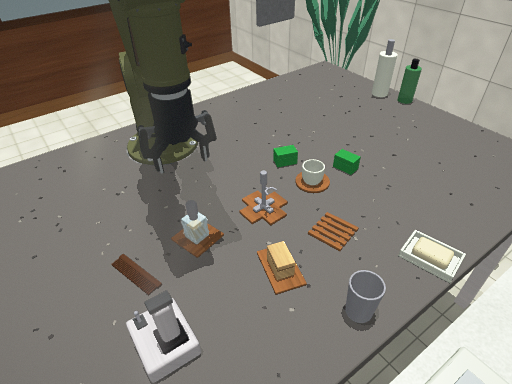

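View pics/w15.png

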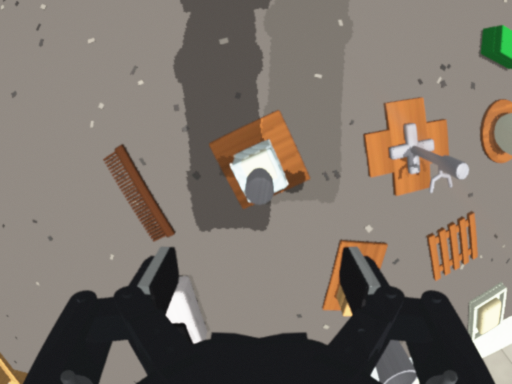

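All four things stand on their matching coasters: in the scene view the flask is at (194,228), the stand at (264,195), the bowl at (313,172) and the box at (281,260). A last top-camera check covers the bowl, box and comb.

```bash
python3 - <<'E'
from wd import *
c=optics.read_camera("top"); P=depthmap(c); P0=depthmap(load("top0.npz"))
print("box",near(P,643,-11,50,45,62)); print("bowl",near(P,456,260,45,50,66)); print("head",near(P,459,80,25,105,130)); print("stopper",near(P,445,-116,25,105,130))
a,b=load("top0.npz")["image"],c["image"]; g=[cv2.inRange(cv2.cvtColor(i,cv2.COLOR_RGB2HSV),(0,80,20),(20,255,130))[175:240,368:408] for i in(a,b)]
for m in g: print("comb px",cv2.countNonZero(m),px(m).mean(0))
E
```

```text
box (425, array([643.1, -12.1,  41.8,  66.8,  72.8]))
bowl (151, array([456.6, 257.7,  62. ,  61.7,  39.9]))
head (51, array([459.9,  78.7,  16.7,  16.8,  25.6]))
stopper (62, array([ 441.7, -114.2,   22.3,   15.6,   35.7]))
comb px 402 [17.78855721 31.67164179]
comb px 0 [nan nan]<stdin>:5: RuntimeWarning: Mean of empty slice.
  ret = um.true_divide(
```

The comb is missing from this top view, probably hidden by the arm. I compare it in the scene camera instead, then hand in.

```bash
python3 - <<'E'
from wd import *
a=cv2.imread("pics/scene0.png"); b=cv2.imread("pics/s15.png")
for i in(a,b):
    m=cv2.inRange(cv2.cvtColor(i,cv2.COLOR_BGR2HSV),(0,70,20),(20,255,150))[250:300,100:170]; print(cv2.countNonZero(m),px(m).mean(0))
from workcell import r
print(r.close_job())
E
```

```text
793 [35.39344262 23.3593947 ]
796 [35.32537688 23.31532663]
the job is handed in; nothing more can be done
None
```

All four things now stand upright on their matching coasters. I handed the job in at about 35 s of the 115 s allowed; no verdict is reported. I did two swaps, parking first the bowl and then the flask on the slatted coaster. Every put-down was lowered until the force reading showed contact before I let go.

| Thing | Offset from coaster centre | Alignment | Last measured by |
|---|---|---|---|
| Flask | about 1.5 mm | 14.6° against the coaster's 14.7° | wrist depth |
| Stand | about 1–2 mm | foot in line with the cross, within 1° | wrist depth, top depth |
| Box | about 2 mm | within 1° of the oblong coaster | top depth |
| Bowl | about 1 mm by wrist, 2.3 mm by top | round | wrist depth, top depth |

**Comb:** it has not moved, by the scene camera (under 0.1 px between the first and last pictures). It could not be seen in the last top view, probably because the arm hid it.

**Flask disagreement:** the last top view gave the stopper about 3 mm away from the wrist reading. It showed only part of the stopper (22 x 16 mm instead of 26 mm across), so I trusted the wrist reading. Both are well inside the 15 mm limit.

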